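# Walk the colour case home and stack the stock on it

## Task

Walk the heavy red colour case away from you into its taped bay until it stands squarely against the wooden stop rail: push by turns on the two black bumpers at its rear corners (left, right, left again, then on as needed), never pressing on the delicate catch between them and never letting it swing more than 30 degrees out of line with the bay. Then build one upright stack on the middle of its lid from the blue tin and the yellow paint pot, widest base first, each centred on what is below and let go. Do not disturb the two blue figures and the red ornament, and do not tip anything over.

Things in the scene. Friction and masses are not known exactly. Their poses are not given: they have to be found in the camera images.
- bay: Fixed place for the case: yellow tape outline on the bench and a wooden stop rail 250 wide, 45 high, 18 thick. Origin on the bench where the middle of the case's underside belongs; its x axis is the forward direction (away from the robot) and points square at the rail, y to the left, z up. The rail's near face is at x = +60 mm. The tape has no thickness to speak of and nothing else stands in the bay.
- case: Heavy closed red steel case, flat-bottomed, loose on the bench: 120 deep (x), 190 wide (y), 70 high, flat lid; about 1.6 kg (1.2 to 2), slides on the bench with friction (a push of up to about 15 N), too wide to grip. Origin at the centre of its underside; x towards its front (away from the robot), y to its left, z up. It starts 80 to 100 mm short of the bay's origin, turned a little. Home: its origin is at the bay's origin, its front against the rail.
- bumper_left: Black rubber bumper on the left (+y) end of the case's rear face (the face towards the robot), fixed to the case: 12 deep, 42 wide, 56 high. Origin at its centre: x -66, y +74, z +34 in the case's frame; the face to push on is 6 mm behind (-x of) the origin, 72 mm behind the case's middle. Axes as the case's. Left is as seen from the robot.
- bumper_right: The same bumper on the right (-y) end of the rear face: centre at x -66, y -74, z +34 in the case's frame.
- catch: Delicate steel and clear plastic catch in the middle of the case's rear face, 50 wide, 36 high, standing out 20 mm from that face (8 mm further than the bumpers). Origin at x -70, y 0, z +44 in the case's frame. Do not press on it.
- tin_center (a point): Centre (half-way up) of the flat rectangular blue tin with a pale band: 104 long (x), 64 wide (y), 34 high, 0.25 kg, loose, starts standing flat on the bench beside the case on one side or the other. Grip it across its 64 mm width. Axes: x along its length, z up. Set down on the case its centre is 87 mm above the case's underside.
- pot_center (a point): Centre (half-way up) of the round yellow paint pot with white cap: 44 across the pot, 45 across the cap, 56 high, 0.13 kg, loose, starts standing on the bench on the other side. z up. Set down on the tin its centre is 45 mm above the tin's centre.
- figure_a: Blue and white painted glass figure, 66 across, 124 high, loose, standing to the left of the bay. Origin at the centre of its underside. Leave alone.
- figure_b: The same kind of figure, standing to the right of the bay. Leave alone.
- gourd: Red gourd-shaped glass ornament, 68 across, 94 high, loose, standing beyond the stop rail. Origin at the centre of its underside. Leave alone.
Mind the look-alikes: they are no part of the job. Of the things shaped like the part that bears pot_center, the yellow one is meant.

How it is judged:
By the outcome, as a careful person would: the job done as asked, in the order asked, and still so for the second after the job is handed in, with the robot touching nothing.
It also fails if it takes over 72 s, if anything falls off the work surface, if the arm or the gripper's body presses on something with over 40 N, if the wrist force passes 120 N, or if a joint passes its speed limit or range.

## Robot

A 6-joint arm with a two-finger parallel gripper is mounted at the origin on the work surface. World frame = base frame: x ahead of the robot, y to its left, z up, the work surface at z = 0. Lengths are in mm, angles in rad, forces in N, time in s.
With the tool pointing down it reaches from about 350 to 875 mm from the base axis. Payload 4.2 kg.
Tool frame: the origin (TCP) lies midway between the tips of the shut fingers; the grasp point (between the pads) lies 19 mm behind it; z points along the fingers, y is the line along which they close (so a half turn about z gives the same grasp; the last joint's range is limited). The gripper opens to 85 mm and grips with 20 to 120 N. Pads are 22 mm wide; open, the fingers measure 114 mm over their backs; the gripper's body (76 mm by 85 mm) begins 54 mm behind the grasp point. The pads swing forward as they close: fully open they stand 13 mm farther back than shut.
Start: joints at [1.564, 0.385, 0.008, 0, -1.194, -0.259], TCP at [164.144, 603.039, 193.312] pointing down, gripper open.
Joint ranges: [-3.14, 3.14], [-1.21, 2.06], [-1.07, 1.41], [-3.16, 2.05], [-2.99, -0.16], [-3.1, 3.1]. Speed limits (rad/s): [2.79, 2.79, 3.14, 3.14, 3.14, 3.14].

## Interface

Orientations are given as a unit quaternion [x, y, z, w].
In Python, from bench import arm gives the robot as it stands.
- The arm moves only by the tool send_rows, never from a script. Its argument "targets" is a list of rows, each an object of numbers: "gripper": the gripper command: -1 is fully open, 1 is shut, values between are in proportion; "x", "y", "z": the shift along the tool's x, y, z in cm; "ax", "ay", "az": the turn, a rotation vector about the tool's x, y, z in degrees. A call has 1 to 5 rows; each row shifts and turns the commanded pose from where the row before left it, along the tool's axes as they then stand; what a row does not reach is not made up. A row lasts 1/12 s, in which the tool goes at most 41.7 mm and 7.16 degrees, less where a joint would pass 70% of its speed; a pose out of reach is approached as far as the arm can. A call is refused whole if a number of a shift passes 4.17 or a number of a turn 7.16, either way. A call with a gripper value outside its range is refused whole. The fingers move at their own pace and stop on an object; the grip force is fixed at half the most. Time passes only in rows, so rows that do not move let the fingers close. It gives the time, the measured TCP pose, the force, the opening and the grip force at its end, in the units of the state.
- arm.read_state(): the state, without advancing time (a new reading comes with each control period).
- arm.get_image(name): name is "scene" or "top" or "wrist"; returns (picture, depth): 400x640x3 uint8, red, green, blue; 400x640 float32, mm along the optical axis (not along the pixel's ray), 0 where there is no reading.
- arm.camera_model(name): a dict with "fx", "fy", "cx", "cy" (pixels), "distortion" ([k1, k2, p1, p2, k3] as OpenCV has them; the pictures are not rectified), "cam_to_world" (4x4, takes a point from camera to world coordinates). Camera axes: x right, y down, z forward; pixel columns grow to the right and rows downward; lengths in mm; the calibration is good to about 2 mm. A picture is of the moment at which its call begins: read the wrist's pose just before it. camera_model takes no time and is no camera call; for the wrist camera it gives the pose at the moment of the call.
- arm.job_done(): hands the job in; it is judged then, once.
Trained networks look in the newest picture that a camera, given by its name, has taken for a name from the list of things; names that differ only in an ending like _2 or _b are one class to them, and where a whole thing is asked for, a point or a joint stands for the part that bears it (a point fixed in the world has none). Each returns a list of dicts, best first, with "score" (0 to 1); they miss things now and then, are a little off and sometimes report something else, mostly with a low value. They report only what shows in the picture. A call takes as long as a camera call. They do not tell look-alikes from the thing itself.
- arm.boxes_of(camera, thing): "rect" ([left, top, width, height] in pixels, round what is visible of it).
The state is a dict: "clock": time; "joints": joint angles; "joint_vel": joint speeds; "joint_efforts": joint torques, N m; "position": TCP position; "ee_rot": TCP orientation; "contact_force": force on the tool from outside, world axes, zero at the start; "wrist_torque": the same for the moment, N m; "gripper_width": finger opening in mm; "grasp_force": force on a finger pad.
Only numpy, scipy, OpenCV 4.12 (cv2) and the standard library are available. Lean on these libraries where they do the work, as an engineer would, in place of code of your own. Each camera call takes 0.05 s, during which the arm holds its last target. There are 200 camera calls.

## Working session

There is one attempt and no reset: what is moved stays moved. The work goes in short steps, Python scripts to look and compute and a tool call to move; the robot and the scene stay as the last step left them, time stands still between calls to the robot, and variables do not carry over. Pictures are saved under pics/ and viewed, at most 10 in all, crops included, and the job is handed in when it is done.

Besides the shell and the picture viewer there is one more tool, called after "Call:" as name(argument=value, ...), one argument or row to a line, values as JSON. send_rows: Moves the arm, as the interface text tells. Its arguments: {"type":"object","properties":{"targets":{"type":"array"}},"required":["targets"]}

```bash
mkdir -p pics; ls; python3 - <<'E'
from bench import arm
import cv2,numpy as np
for c in ("scene","top"):
    p,d=arm.get_image(c); cv2.imwrite(f"pics/{c}0.png",p[:,:,::-1]); np.save(f"pics/{c}0.npy",d)
    m=arm.camera_model(c); print(c,{k:np.round(v,3).tolist() for k,v in m.items()})
    for t in ("case","bumper_left","catch","tin_center","pot_center","figure_a","gourd","bay"):
        print(t,[(np.round(b["rect"]).tolist(),round(b["score"],2)) for b in arm.boxes_of(c,t)][:5])
s=arm.read_state();print(s)
E
```

```text
pics
scene {'fx': 426.671, 'fy': 426.671, 'cx': 321.967, 'cy': 196.122, 'distortion': [0.026, 0.0, 0.0, 0.0, 0.0], 'cam_to_world': [[0.473, 0.732, -0.49, 1003.852], [0.881, -0.4, 0.253, -287.99], [-0.011, -0.551, -0.834, 865.258], [0.0, 0.0, 0.0, 1.0]]}
case [([277.0, 148.0, 100.0, 87.0], 0.68)]
bumper_left []
catch []
tin_center [([412.0, 110.0, 44.0, 41.0], 0.65)]
pot_center [([181.0, 211.0, 26.0, 32.0], 0.86), ([184.0, 175.0, 23.0, 31.0], 0.75), ([209.0, 238.0, 27.0, 32.0], 0.71), ([136.0, 232.0, 31.0, 30.0], 0.62), ([214.0, 196.0, 23.0, 30.0], 0.61)]
figure_a [([268.0, 267.0, 31.0, 42.0], 0.68), ([418.0, 157.0, 30.0, 48.0], 0.58)]
gourd [([399.0, 218.0, 30.0, 36.0], 0.88)]
bay [([286.0, 178.0, 136.0, 97.0], 0.85)]
top {'fx': 437.699, 'fy': 437.699, 'cx': 325.352, 'cy': 201.958, 'distortion': [-0.12, 0.0, 0.0, 0.0, 0.0], 'cam_to_world': [[0.005, -0.998, 0.067, 458.524], [-1.0, -0.006, -0.02, -30.903], [0.02, -0.067, -0.998, 1253.112], [0.0, 0.0, 0.0, 1.0]]}
case [([276.0, 185.0, 74.0, 54.0], 0.63)]
bumper_left [([278.0, 235.0, 17.0, 2.0], 0.51)]
catch [([309.0, 232.0, 13.0, 11.0],
[... 431 characters left out ...]
nts': array([ 1.56358057e+00,  3.84639093e-01,  7.92772412e-03, -6.29537354e-06,
       -1.19397025e+00, -2.58576079e-01]), 'joint_vel': array([-0.00089677,  0.00198486, -0.00114386,  0.00072491, -0.00068008,
        0.0003461 ]), 'joint_efforts': array([-5.44433642e-04, -3.92075300e+01,  1.88617945e+01,  4.19060200e+00,
       -3.57999215e-04, -1.77594792e-07]), 'position': array([164.15378406, 603.05688671, 193.35881662]), 'ee_rot': array([ 9.91182171e-01, -1.32506226e-01, -1.00928817e-05, -5.65328896e-05]), 'contact_force': array([ 0.37644481, -0.35968727,  0.52614205]), 'wrist_torque': array([-0.00131949,  0.06290138,  0.01368752]), 'grasp_force': 0.0, 'gripper_width': 85.03605055557452}
```

View pics/top0.png

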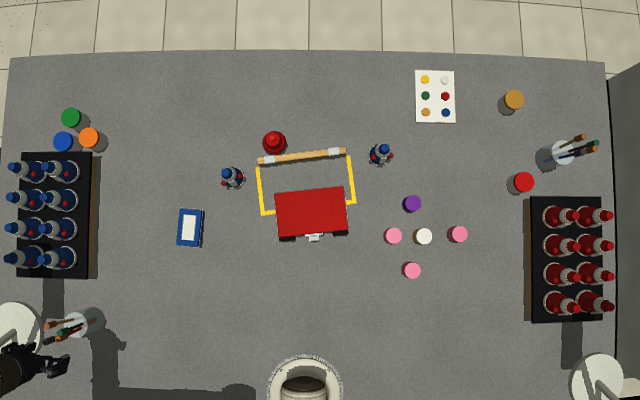

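View pics/scene0.png

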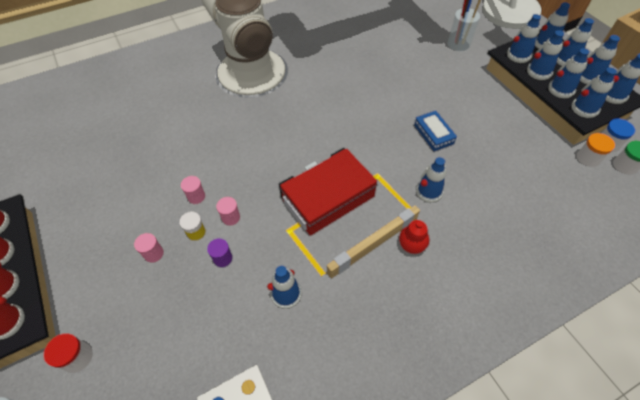

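Top view: red case lid at about (312,213) with the catch at (314,237). Bay tape spans (257–355,150–214), with the rail from (258,160) to (346,151). The blue tin is at (190,228), and the figures are at (232,177) and (380,154). The gourd is at (274,142).

Candidates for the pot are white/yellow (424,236), pink (394,236), (459,234), (412,270), and purple (412,203). The scene view shows a yellow body under the white cap at (193,225), which is (424,236) in top. I'll check that in a crop.

```bash
cat > h.py <<'E'
from bench import arm
import cv2,numpy as np
def cloud(c):
    p,d=arm.get_image(c); m=arm.camera_model(c)
    K=np.array([[m["fx"],0,m["cx"]],[0,m["fy"],m["cy"]],[0,0,1]])
    v,u=np.mgrid[:400,:640]
    n=cv2.undistortPoints(np.stack([u,v],-1).reshape(-1,1,2).astype(np.float32),K,np.array(m["distortion"])).reshape(400,640,2)
    P=np.dstack([n[...,0]*d,n[...,1]*d,d])@np.array(m["cam_to_world"])[:3,:3].T+np.array(m["cam_to_world"])[:3,3]
    P[d==0]=np.nan
    return p,P
def hsv(p): return cv2.cvtColor(p,cv2.COLOR_RGB2HSV)
def red(p):
    h=hsv(p); return ((h[...,0]<8)|(h[...,0]>172))&(h[...,1]>150)&(h[...,2]>60)
def rect(P,m):
    q=P[m]; q=q[~np.isnan(q[:,0])]
    r=cv2.minAreaRect(q[:,:2].astype(np.float32))
    return np.round(r[0],1),np.round(r[1],1),round(r[2],1),"med z",np.round(np.median(q[:,2]),1),len(q)
def big(m):
    n,l,s,_=cv2.connectedComponentsWithStats(m.astype(np.uint8)); 
    return l==1+np.argmax(s[1:,4])
E
python3 - <<'E'
from h import *
for c in ("top","scene"):
    p,P=cloud(c); X,Y,Z=[np.nan_to_num(P[...,i],nan=-999) for i in range(3)]; H=hsv(p)
    inb=(X>300)&(X<800)&(abs(Y)<450)
    print(c,"bench z",np.nanmedian(P[...,2][inb&(H[...,1]<40)]))
    print("lid",rect(P,big(red(p)&inb&(Z>60)&(Z<80))))
    wood=big((H[...,0]>8)&(H[...,0]<25)&(H[...,1]>60)&inb&(Z>35)&(Z<55)); 
    rail=big(inb&(Z>36)&(Z<52)&(abs(Y+10)<160)&cv2.dilate(wood.astype(np.uint8),np.ones((5,41))).astype(bool)&~red(p)); print("wood",rect(P,wood),"rail",rect(P,rail))
    tape=(H[...,0]>20)&(H[...,0]<32)&(H[...,1]>150)&inb&(abs(Z)<8)&(abs(Y)<200); print("tape",rect(P,tape))
    t=big((H[...,0]>95)&(H[...,0]<130)&(H[...,1]>120)&inb&(Z>26)&(Z<42)&(Y>150)); print("tin top",rect(P,t))
    w=big((H[...,1]<50)&(H[...,2]>120)&inb&(Z>45)&(Z<65)&(Y<-150)&(X<600)); print("cap",rect(P,w))
    for n,m in (("pink",(H[...,0]>145)&(H[...,0]<176)&(H[...,1]>50)&inb&(Z>45)&(Z<65)&(Y<-100)),("purp",(H[...,0]>130)&(H[...,0]<=150)&(H[...,1]>100)&inb&(Z>45)&(Z<65)&(Y<-100))):
        k,l,s,ce=cv2.connectedComponentsWithStats(m.astype(np.uint8))
        for i in range(1,k):
            if s[i,4]>40: print(n,rect(P,l==i))
    for n in ("figure_a","gourd"):
        for b in arm.boxes_of(c,n)[:2]:
            x,y,w_,h_=map(int,b["rect"]); m=np.zeros_like(inb); m[y:y+h_,x:x+w_]=1; print(n,b["rect"],rect(P,m&(Z>12)&(Z<130)))
    if c=="scene": cv2.imwrite("pics/crop1.png",cv2.resize(p[130:290,120:460,::-1],None,fx=2.3,fy=2.3,interpolation=cv2.INTER_CUBIC))
E
```

```text
top bench z 1.2451800021922281
lid (array([512.7, -14.8]), array([119.6, 188.5]), 6.6, 'med z', np.float64(71.1), 3029)
wood (array([669.2,  12.6]), array([ 20.1, 149.6]), 7.8, 'med z', np.float64(46.0), 375) rail (array([669.5,  13.1]), array([ 20.9, 250. ]), 7.5, 'med z', np.float64(46.3), 629)
tape (array([591.5,   2.3]), array([139.4, 277. ]), 7.7, 'med z', np.float64(2.3), 487)
tin top (array([467.4, 327.6]), array([ 64.7, 101.3]), 85.2, 'med z', np.float64(35.1), 466)
cap (array([ 448.3, -325.9]), array([41.6, 43. ]), 0.9, 'med z', np.float64(57.1), 209)
pink (array([ 453.9, -427.1]), array([41.7, 44.6]), 0.1, 'med z', np.float64(56.6), 216)
pink (array([ 448.3, -242.1]), array([41.2, 42.8]), 0.1, 'med z', np.float64(56.6), 206)
pink (array([ 353.1, -293.1]), array([44.4, 44. ]), 49.2, 'med z', np.float64(56.7), 227)
purp (array([ 539.2, -296.4]), array([41.1, 41.5]), 18.3, 'med z', np.float64(56.5), 200)
figure_a [220.2, 164.3, 24.1, 25.0] (array([605.4, 205.2]), array([48.2, 63.9]), 51.6, 'med z', np.float64(75.0), 410)
figure_a [366.5, 142.3, 28.4, 22.6] (array([ 672.3, -206
[... 763 characters left out ...]
 352. , -295.3]), array([42.6, 46.6]), 73.1, 'med z', np.float64(55.4), 286)
pink (array([ 447.7, -244.2]), array([43.7, 44.1]), 36.8, 'med z', np.float64(55.5), 307)
pink (array([ 452.9, -428.3]), array([45.1, 43.6]), 0.6, 'med z', np.float64(56.0), 366)
purp (array([ 537.1, -297.9]), array([43.1, 41.8]), 7.6, 'med z', np.float64(55.8), 342)
figure_a [416.4, 157.6, 29.6, 48.0] (array([617.3, 203.3]), array([60.4, 45.1]), 51.6, 'med z', np.float64(63.8), 836)
figure_a [268.8, 268.4, 29.7, 40.6] (array([ 683.5, -212.1]), array([60. , 50.8]), 88.8, 'med z', np.float64(67.4), 876)
gourd [399.3, 221.4, 28.2, 34.1] (array([700.3,  84.4]), array([51.4, 79.6]), 80.5, 'med z', np.float64(49.0), 826)
```

View pics/crop1.png

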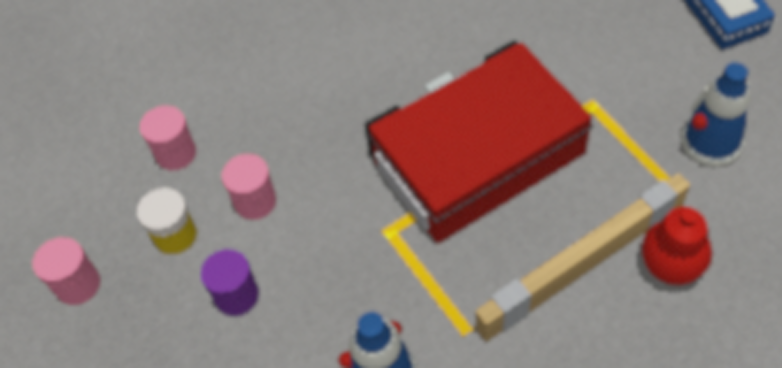

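The crop confirms the yellow-bodied, white-capped pot at crop (166,220), with pink at (168,137), (249,186) and (67,270), and purple at (230,282). The measured sizes and heights match the description. The bay is at about (600.5, 4) with yaw 7.5°, and the case is at (-90, -7) in the bay frame with yaw -1°. I'll move behind the left bumper with the tool's x axis along the bay's x.

Call:
send_rows(
  targets=[
    {"gripper": 1, "az": -5.7},
    {"gripper": 1, "az": -5.7},
    {"gripper": 1, "az": -5.7},
    {"gripper": 1, "az": -5.6},
    {"gripper": 1, "x": 1, "y": 3.9},
  ],
)

```text
$.targets[0]: bad value
```

Call:
send_rows(
  targets=[
    {"gripper": 1, "x": 1, "y": 3.9},
    {"gripper": 1, "x": 1, "y": 3.9},
    {"gripper": 1, "x": 1, "y": 3.9},
    {"gripper": 1, "x": 1, "y": 3.9},
    {"gripper": 1, "x": 1, "y": 3.9},
  ],
)

```text
$.targets[0]: bad value
```

Call:
send_rows(
  targets=[
    {"gripper": 1, "x": 1, "y": 3.9},
    {"gripper": 1, "x": 1, "y": 3.9},
    {"gripper": 1, "x": 1, "y": 3.9},
    {"gripper": 1, "x": 1, "y": 3.9},
    {"gripper": 1, "x": 1, "y": 3.9},
  ],
)

```text
$.targets[0]: bad value
```

```bash
cat >> h.py <<'E'
from scipy.spatial.transform import Rotation as R
B=np.array([600.5,4.0]); yaw=np.radians(7.5); C=np.array([[np.cos(yaw),np.sin(yaw)],[-np.sin(yaw),np.cos(yaw)]])
def bay(xy): return C@(np.array(xy)[:2]-B)
def tcp():
    s=arm.read_state(); M=R.from_quat(s["ee_rot"]).as_matrix()
    print("t",round(s["clock"],2),"tcp bay",bay(s["position"]).round(1),"z",s["position"][2].round(1),"toolyaw-bay",round(np.degrees(np.arctan2(M[1,0],M[0,0]))-7.5,2),"tilt",round(np.degrees(np.arccos(-M[2,2])),2),"F",s["contact_force"].round(1),"w",round(s["gripper_width"],1),"gf",round(s["grasp_force"],1)); return s
def case():
    p,P=cloud("top"); X,Y,Z=[np.nan_to_num(P[...,i],nan=-999) for i in range(3)]
    m=big(red(p)&(X>300)&(X<760)&(abs(Y)<250)&(Z>60)&(Z<80))
    c,w,a=cv2.minAreaRect(P[m][:,:2].astype(np.float32))
    if w[0]>w[1]: a-=90
    b=bay(c); r=a-7.5; t=np.radians(r); Q=np.array([[np.cos(t),-np.sin(t)],[np.sin(t),np.cos(t)]])
    print("case bay",b.round(1),"yaw",round(r,1),"size",np.round(w,1),"L face",(b+Q@[-72,74]).round(1),"R face",(b+Q@[-72,-74]).round(1),"front corners x",(b+Q@[60,95])[0].round(1),(b+Q@[60,-95])[0].round(1)); return p
E
python3 -c "
from h import *
tcp();case()"
```

```text
t 1.2 tcp bay [-354.5  650.9] z 193.3 toolyaw-bay -22.73 tilt 0.0 F [ 0.1 -0.5 -1.1] w 85.3 gf 0.0
case bay [-89.3  -7.3] yaw -0.8 size [119.9 188.9] L face [-160.2   67.7] R face [-162.4  -80.3] front corners x -27.9 -30.7
```

Call:
send_rows(
  targets=[
    {"gripper": 1, "x": 0, "y": 0, "z": 0, "ax": 0, "ay": 0, "az": -5.7},
    {"gripper": 1, "x": 0, "y": 0, "z": 0, "ax": 0, "ay": 0, "az": -5.7},
    {"gripper": 1, "x": 0, "y": 0, "z": 0, "ax": 0, "ay": 0, "az": -5.7},
    {"gripper": 1, "x": 0, "y": 0, "z": 0, "ax": 0, "ay": 0, "az": -5.6},
    {"gripper": 1, "x": 1, "y": 3.9, "z": 0, "ax": 0, "ay": 0, "az": 0},
  ],
)

```text
clock: 1.67
position: [177.9, 569.9, 191.7]
ee_rot: [0.998, 0.069, 0.0, -0.001]
contact_force: [0.7, 0.5, 1.3]
gripper_width: 25.2
grasp_force: 0.0
```

Call:
send_rows(
  targets=[
    {"gripper": 1, "x": 1, "y": 3.9, "z": 0, "ax": 0, "ay": 0, "az": 0},
    {"gripper": 1, "x": 1, "y": 3.9, "z": 0, "ax": 0, "ay": 0, "az": 0},
    {"gripper": 1, "x": 1, "y": 3.9, "z": 0, "ax": 0, "ay": 0, "az": 0},
    {"gripper": 1, "x": 1, "y": 3.9, "z": 0, "ax": 0, "ay": 0, "az": 0},
    {"gripper": 1, "x": 1, "y": 3.9, "z": 0, "ax": 0, "ay": 0, "az": 0},
  ],
)

```text
clock: 2.08
position: [254.4, 377.0, 193.5]
ee_rot: [0.998, 0.065, 0.0, -0.0]
contact_force: [0.9, 0.2, 0.7]
gripper_width: 0.1
grasp_force: 0.0
```

Call:
send_rows(
  targets=[
    {"gripper": 1, "x": 1, "y": 3.9, "z": 0, "ax": 0, "ay": 0, "az": 0},
    {"gripper": 1, "x": 1, "y": 3.9, "z": 0, "ax": 0, "ay": 0, "az": 0},
    {"gripper": 1, "x": 1, "y": 3.9, "z": 0, "ax": 0, "ay": 0, "az": 0},
    {"gripper": 1, "x": 1, "y": 3.9, "z": 0, "ax": 0, "ay": 0, "az": 0},
    {"gripper": 1, "x": 1, "y": 3.9, "z": 0, "ax": 0, "ay": 0, "az": 0},
  ],
)

```text
clock: 2.5
position: [329.2, 190.2, 193.8]
ee_rot: [0.998, 0.066, 0.001, -0.001]
contact_force: [1.2, -0.1, 0.6]
gripper_width: -0.1
grasp_force: 0.0
```

```bash
python3 -c "
from h import *
tcp();case()"
```

```text
t 2.5 tcp bay [-244.7  220. ] z 193.8 toolyaw-bay 0.03 tilt 0.09 F [ 1.2 -0.1  0.6] w -0.1 gf 0.0
case bay [-89.5  -7.1] yaw -0.8 size [119.5 188.5] L face [-160.4   68. ] R face [-162.6  -80. ] front corners x -28.1 -30.9
```

Call:
send_rows(
  targets=[
    {"gripper": 1, "x": 0.8, "y": 2.9, "z": 2.6, "ax": 0, "ay": 0, "az": 0},
    {"gripper": 1, "x": 0.8, "y": 2.9, "z": 2.6, "ax": 0, "ay": 0, "az": 0},
    {"gripper": 1, "x": 0.8, "y": 2.9, "z": 2.6, "ax": 0, "ay": 0, "az": 0},
    {"gripper": 1, "x": 0.8, "y": 2.9, "z": 2.6, "ax": 0, "ay": 0, "az": 0},
    {"gripper": 1, "x": 0.8, "y": 2.9, "z": 2.6, "ax": 0, "ay": 0, "az": 0},
  ],
)

```text
clock: 2.97
position: [388.3, 52.3, 62.9]
ee_rot: [0.998, 0.065, 0.001, -0.0]
contact_force: [1.5, 0.3, 0.9]
gripper_width: -0.2
grasp_force: 0.0
```

Call:
send_rows(
  targets=[
    {"gripper": 1, "x": 0.5, "y": 0, "z": 3.2, "ax": 0, "ay": 0, "az": 0},
    {"gripper": 1, "x": 2.0, "y": 0, "z": 0, "ax": 0, "ay": 0, "az": 0},
    {"gripper": 1, "x": 1.0, "y": 0, "z": 0, "ax": 0, "ay": 0, "az": 0},
    {"gripper": 1, "x": 0.7, "y": -0.2, "z": 0, "ax": 0, "ay": 0, "az": 0},
    {"gripper": 1, "x": 0.7, "y": -0.2, "z": 0, "ax": 0, "ay": 0, "az": 0},
  ],
)

```text
clock: 3.38
position: [436.9, 64.6, 32.1]
ee_rot: [0.998, 0.065, 0.001, -0.0]
contact_force: [-1.3, -0.2, 0.5]
gripper_width: 0.0
grasp_force: 0.1
```

```bash
python3 -c "
from h import *
tcp();case()"
```

```text
t 3.38 tcp bay [-154.3   81.4] z 32.1 toolyaw-bay -0.02 tilt 0.11 F [-1.3 -0.2  0.5] w 0.0 gf 0.1
case bay [-89.3  -7.3] yaw -0.9 size [119.8 188.5] L face [-160.2   67.8] R face [-162.4  -80.2] front corners x -27.9 -30.8
```

```bash
python3 -c "
from h import *
tcp();case();p,P=cloud('scene'); q,_=cloud('top')
a=cv2.resize(p[120:240,250:410],None,fx=2.4,fy=2.4);b=cv2.resize(q[170:290,240:400],None,fx=2.4,fy=2.4)
cv2.imwrite('pics/c2.png',np.hstack([a,b])[:,:,::-1])"
```

```text
t 3.43 tcp bay [-152.7   82.1] z 32.4 toolyaw-bay 0.04 tilt 0.23 F [2.2 0.5 0.5] w 0.0 gf 0.0
case bay [-89.4  -7.4] yaw -1.0 size [119.5 188.5] L face [-160.1   67.8] R face [-162.6  -80.2] front corners x -27.8 -31.0
```

View pics/c2.png

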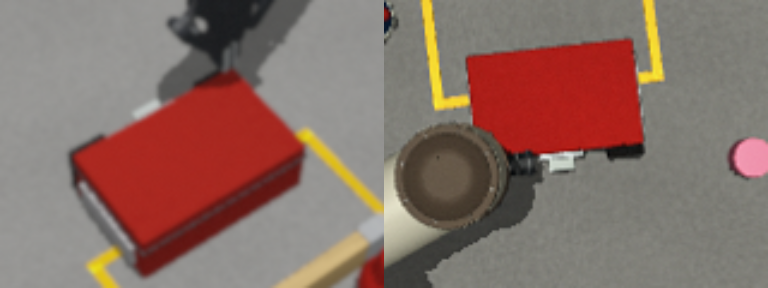

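The finger stands just behind the left bumper, near its left end at crop (228,65), and the case hasn't moved yet. I'll advance in small steps.

Call:
send_rows(
  targets=[
    {"gripper": 1, "x": 0.4, "y": 0.3, "z": 0, "ax": 0, "ay": 0, "az": 0},
    {"gripper": 1, "x": 0.4, "y": 0.3, "z": 0, "ax": 0, "ay": 0, "az": 0},
    {"gripper": 1, "x": 0.4, "y": 0, "z": 0, "ax": 0, "ay": 0, "az": 0},
  ],
)

```text
clock: 3.83
position: [446.3, 58.3, 32.0]
ee_rot: [0.998, 0.065, -0.002, 0.001]
contact_force: [-11.0, 1.3, 17.3]
gripper_width: 0.2
grasp_force: 8.4
```

```bash
python3 -c "
from h import *
tcp();case();p,P=cloud('scene'); 
Z=P[...,2]; print('scene fingers');
m=(Z>15)&(Z<75)&(abs(P[...,0]-425)<60)&(abs(P[...,1]-60)<60)&(hsv(p)[...,2]<110)&~red(p)
q=P[m]; b=(q[:,:2]-B)@C.T
for z in range(15,75,10):
  k=(q[:,2]>=z)&(q[:,2]<z+10); print(z,k.sum(), b[k].min(0).round(1) if k.any() else '', b[k].max(0).round(1) if k.any() else '')
b2=np.c_[b,q[:,2]]; print(b2[::max(1,len(b2)//25)].round(0).tolist())
"
```

```text
t 3.83 tcp bay [-145.8   74. ] z 32.0 toolyaw-bay -0.04 tilt 0.25 F [-11.    1.3  17.3] w 0.2 gf 8.4
case bay [-89.6  -7.2] yaw -0.8 size [119.6 188.7] L face [-160.6   67.7] R face [-162.6  -80.2] front corners x -28.4 -30.9
scene fingers
15 0  
25 0  
35 0  
45 0  
55 18 [-161.    44.2] [-155.3   68.2]
65 17 [-150.8   17.3] [-137.1   84.2]
[[-161.0, 65.0, 61.0], [-158.0, 66.0, 63.0], [-157.0, 68.0, 62.0], [-137.0, 80.0, 74.0], [-139.0, 84.0, 69.0], [-160.0, 58.0, 63.0], [-160.0, 61.0, 61.0], [-159.0, 63.0, 61.0], [-155.0, 64.0, 64.0], [-137.0, 74.0, 74.0], [-138.0, 77.0, 71.0], [-138.0, 81.0, 68.0], [-161.0, 53.0, 62.0], [-160.0, 55.0, 62.0], [-158.0, 56.0, 63.0], [-156.0, 58.0, 64.0], [-143.0, 66.0, 71.0], [-140.0, 67.0, 73.0], [-139.0, 72.0, 69.0], [-139.0, 75.0, 68.0], [-159.0, 49.0, 63.0], [-160.0, 52.0, 60.0], [-157.0, 53.0, 62.0], [-137.0, 68.0, 71.0], [-161.0, 47.0, 59.0], [-158.0, 48.0, 61.0], [-157.0, 44.0, 61.0], [-156.0, 46.0, 61.0], [-151.0, 39.0, 67.0], [-149.0, 32.0, 70.0], [-148.0, 34.0, 70.0], [-151.0, 28.0, 68.0], [-149.0, 29.0, 69.0], [-148.0, 23.0, 71.0], [-149.0, 17.0, 71.0]]
```

```bash
python3 -c "
from h import *
s=tcp();p,P=cloud('scene');w,W=cloud('wrist')
a=cv2.resize(p[100:220,290:390],(500,600),interpolation=cv2.INTER_CUBIC)[:400];b=cv2.resize(w,(300,188))
out=np.zeros((400,800,3),np.uint8);out[:,:500]=a;out[:188,500:]=b
m=arm.camera_model('scene');T=np.array(m['cam_to_world']);v=T[:3,:3].T@(s['position']-T[:3,3]);print('tcp px',m['fx']*v[0]/v[2]+m['cx'],m['fy']*v[1]/v[2]+m['cy'],v[2])
cv2.imwrite('pics/c3.png',out[:,:,::-1])"
```

```text
t 3.93 tcp bay [-145.4   73.9] z 32.0 toolyaw-bay -0.04 tilt 0.23 F [-6.1  0.7 10.6] w -0.0 gf 5.7
tcp px 342.4686197969219 160.79210495224075 1055.6278037361776
```

View pics/c3.png

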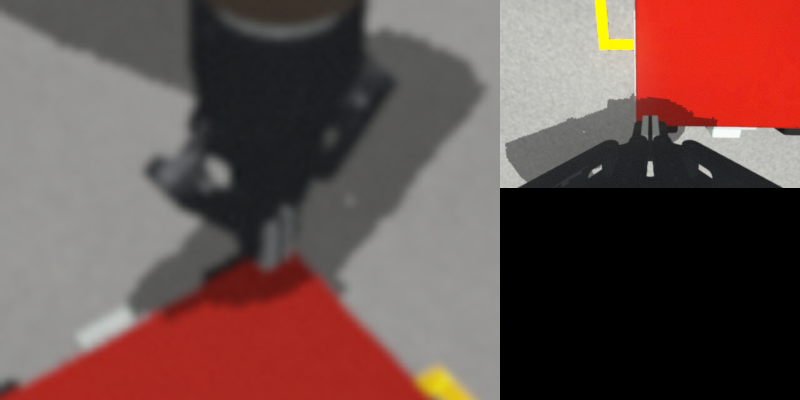

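The fingertips overlap the lid's rear edge in both views, at about px (344,152) in the full scene view, although the reported z is 32. I'll check the actual tip height from depth.

```bash
python3 -c "
from h import *
s=tcp();p,P=cloud('wrist');H=hsv(p)
print('cam z',arm.camera_model('wrist')['cam_to_world'][2][3])
print('lid z',np.nanmedian(P[...,2][red(p)]),'bench z',np.nanmedian(P[:180,:180,2]), 'rect', rect(P,big(red(p)&(P[...,2]>20))))
for v in range(225,300,6): print(v,[(P[v,u,2].round(0),bay(P[v,u]).round(0).tolist()) for u in (312,320,328)])
q,Q=cloud('scene')
for v in range(138,158,2): print(v,[Q[v,u].round(0).tolist() for u in (341,344,347)])
"
```

```text
t 4.03 tcp bay [-145.3   74. ] z 32.0 toolyaw-bay -0.04 tilt 0.19 F [-6.1  0.5 10. ] w 0.2 gf 5.3
cam z 212.42985302281866
lid z 70.04280456824378 bench z -0.06999724666886209 rect (array([499.5,   1.5]), array([118.1, 153.2]), 6.6, 'med z', np.float64(70.0), 92728)
225 [(np.float64(70.0), [-127.0, 79.0]), (np.float64(70.0), [-127.0, 75.0]), (np.float64(70.0), [-127.0, 72.0])]
231 [(np.float64(70.0), [-130.0, 79.0]), (np.float64(70.0), [-130.0, 75.0]), (np.float64(70.0), [-130.0, 72.0])]
237 [(np.float64(70.0), [-132.0, 79.0]), (np.float64(70.0), [-132.0, 75.0]), (np.float64(71.0), [-132.0, 72.0])]
243 [(np.float64(71.0), [-135.0, 79.0]), (np.float64(70.0), [-135.0, 75.0]), (np.float64(69.0), [-136.0, 72.0])]
249 [(np.float64(77.0), [-135.0, 78.0]), (np.float64(78.0), [-134.0, 75.0]), (np.float64(78.0), [-135.0, 72.0])]
255 [(np.float64(83.0), [-135.0, 78.0]), (np.float64(83.0), [-135.0, 75.0]), (np.float64(84.0), [-134.0, 72.0])]
261 [(np.float64(89.0), [-134.0, 78.0]), (np.float64(88.0), [-135.0, 75.0]), (np.float64(89.0), [-134.0, 72.0])]
267 [(np.float64(93.0), [-135.0, 78.0]), (
[... 640 characters left out ...]
73.0])]
138 [[460.0, 43.0, 138.0], [463.0, 49.0, 138.0], [457.0, 61.0, 126.0]]
140 [[460.0, 44.0, 131.0], [459.0, 52.0, 126.0], [457.0, 62.0, 118.0]]
142 [[457.0, 45.0, 121.0], [457.0, 54.0, 115.0], [454.0, 64.0, 107.0]]
144 [[457.0, 46.0, 114.0], [454.0, 56.0, 105.0], [456.0, 63.0, 102.0]]
146 [[453.0, 49.0, 100.0], [456.0, 55.0, 99.0], [454.0, 65.0, 92.0]]
148 [[452.0, 49.0, 92.0], [457.0, 54.0, 94.0], [455.0, 64.0, 86.0]]
150 [[452.0, 49.0, 85.0], [455.0, 56.0, 84.0], [455.0, 65.0, 78.0]]
152 [[453.0, 49.0, 78.0], [456.0, 55.0, 78.0], [454.0, 65.0, 70.0]]
154 [[453.0, 49.0, 70.0], [455.0, 57.0, 68.0], [460.0, 62.0, 71.0]]
156 [[458.0, 46.0, 71.0], [462.0, 52.0, 71.0], [464.0, 60.0, 69.0]]
```

Call:
send_rows(
  targets=[
    {"gripper": 1, "x": -0.3, "y": 0, "z": -3, "ax": 0, "ay": 0, "az": 0},
    {"gripper": 1, "x": -1, "y": 0, "z": -3, "ax": 0, "ay": 0, "az": 0},
    {"gripper": 1, "x": -2, "y": 0, "z": -2, "ax": 0, "ay": 0, "az": 0},
    {"gripper": 1, "x": -2, "y": 0, "z": 0, "ax": 0, "ay": 0, "az": 0},
  ],
)

```text
clock: 4.47
position: [398.6, 53.6, 115.2]
ee_rot: [0.998, 0.065, 0.004, -0.002]
contact_force: [0.2, 0.7, -0.3]
gripper_width: 0.2
grasp_force: 0.0
```

```bash
python3 -c "
from h import *
s=tcp();p,P=cloud('wrist')
for v in range(190,310,5): print(v,[(P[v,u,2].round(0),bay(P[v,u]).round(0).tolist()) for u in (314,326)])
case()
cv2.imwrite('pics/w4.png',p[:,:,::-1])
"
```

```text
t 4.47 tcp bay [-193.7   75.5] z 115.2 toolyaw-bay -0.0 tilt 0.54 F [ 0.2  0.7 -0.3] w 0.2 gf 0.0
190 [(np.float64(-3.0), [-208.0, 81.0]), (np.float64(-1.0), [-208.0, 70.0])]
195 [(np.float64(-2.0), [-212.0, 81.0]), (np.float64(-2.0), [-212.0, 70.0])]
200 [(np.float64(-2.0), [-217.0, 81.0]), (np.float64(-1.0), [-217.0, 70.0])]
205 [(np.float64(-3.0), [-222.0, 81.0]), (np.float64(-2.0), [-221.0, 70.0])]
210 [(np.float64(-3.0), [-226.0, 81.0]), (np.float64(-1.0), [-226.0, 70.0])]
215 [(np.float64(-3.0), [-231.0, 81.0]), (np.float64(-2.0), [-231.0, 70.0])]
220 [(np.float64(-1.0), [-235.0, 81.0]), (np.float64(-3.0), [-236.0, 70.0])]
225 [(np.float64(-2.0), [-240.0, 81.0]), (np.float64(-3.0), [-240.0, 70.0])]
230 [(np.float64(-2.0), [-245.0, 81.0]), (np.float64(-2.0), [-245.0, 70.0])]
235 [(np.float64(-1.0), [-249.0, 81.0]), (np.float64(-2.0), [-249.0, 70.0])]
240 [(np.float64(-2.0), [-254.0, 81.0]), (np.float64(-3.0), [-255.0, 70.0])]
245 [(np.float64(-2.0), [-259.0, 81.0]), (np.float64(-2.0), [-259.0, 70.0])]
250 [(np.float64(160.0), [-189.0, 78.0]), (np.float64(160.0), [-189.0, 73.0])]
[... 294 characters left out ...]
7.0), [-189.0, 73.0])]
275 [(np.float64(180.0), [-189.0, 77.0]), (np.float64(181.0), [-189.0, 73.0])]
280 [(np.float64(184.0), [-189.0, 77.0]), (np.float64(184.0), [-189.0, 73.0])]
285 [(np.float64(187.0), [-189.0, 77.0]), (np.float64(186.0), [-190.0, 73.0])]
290 [(np.float64(189.0), [-190.0, 77.0]), (np.float64(188.0), [-190.0, 73.0])]
295 [(np.float64(195.0), [-188.0, 77.0]), (np.float64(188.0), [-192.0, 73.0])]
300 [(np.float64(196.0), [-189.0, 77.0]), (np.float64(189.0), [-194.0, 73.0])]
305 [(np.float64(197.0), [-191.0, 77.0]), (np.float64(193.0), [-193.0, 73.0])]
case bay [-89.5  -7.2] yaw -0.9 size [119.7 188.6] L face [-160.3   67.9] R face [-162.7  -80.1] front corners x -28.0 -31.1
```

View pics/w4.png

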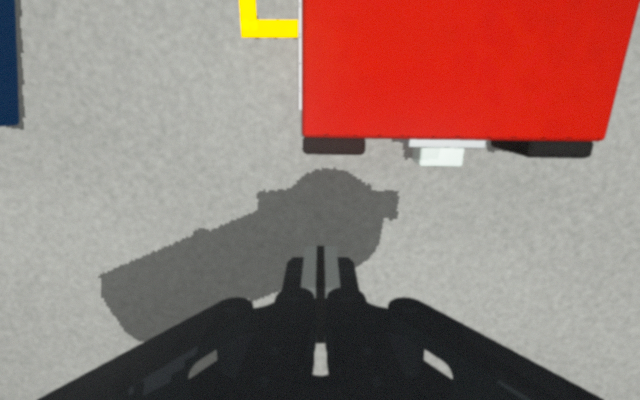

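```bash
python3 -c "
from h import *
s=tcp();p,P=cloud('wrist');s=tcp()
for v in range(240,256,2): print(v,[(P[v,u,2].round(0),bay(P[v,u]).round(0).tolist()) for u in (314,326)])
for c in ('scene','wrist'):
  m=arm.camera_model(c);T=np.array(m['cam_to_world']);v=T[:3,:3].T@(s['position']-T[:3,3]);print(c,'tcp px',m['fx']*v[0]/v[2]+m['cx'],m['fy']*v[1]/v[2]+m['cy'],v[2],T.round(2).tolist())
q,Q=cloud('scene')
d=(Q[...,2]>60)&(abs(Q[...,0]-395)<90)&(abs(Q[...,1]-53)<90)&~red(q)
k=Q[d]; b=np.c_[(k[:,:2]-B)@C.T,k[:,2]]; o=np.argsort(b[:,2])[:12]; print(b[o].round(0).tolist()); vv,uu=np.nonzero(d);print(list(zip(uu[o],vv[o])))
print('row profile', [(v,hsv(q)[v,318:336,2].tolist()) for v in range(118,150,4)])
"
```

```text
t 4.57 tcp bay [-198.9   74.3] z 112.1 toolyaw-bay -0.04 tilt 0.1 F [ 0.3 -0.4 -1. ] w 0.2 gf 0.0
t 4.62 tcp bay [-197.4   74.5] z 111.9 toolyaw-bay -0.01 tilt 0.1 F [-0.4  0.   1.2] w 0.1 gf 0.0
240 [(np.float64(-1.0), [-251.0, 81.0]), (np.float64(-0.0), [-251.0, 70.0])]
242 [(np.float64(0.0), [-253.0, 81.0]), (np.float64(-1.0), [-253.0, 70.0])]
244 [(np.float64(-1.0), [-255.0, 81.0]), (np.float64(-2.0), [-255.0, 70.0])]
246 [(np.float64(155.0), [-187.0, 78.0]), (np.float64(154.0), [-187.0, 73.0])]
248 [(np.float64(156.0), [-187.0, 78.0]), (np.float64(157.0), [-186.0, 73.0])]
250 [(np.float64(160.0), [-186.0, 78.0]), (np.float64(158.0), [-187.0, 73.0])]
252 [(np.float64(160.0), [-187.0, 78.0]), (np.float64(160.0), [-187.0, 73.0])]
254 [(np.float64(162.0), [-187.0, 78.0]), (np.float64(163.0), [-187.0, 73.0])]
scene tcp px 330.352984602798 125.85410419931642 1012.7619294754268 [[0.47, 0.73, -0.49, 1003.85], [0.88, -0.4, 0.25, -287.99], [-0.01, -0.55, -0.83, 865.26], [0.0, 0.0, 0.0, 1.0]]
wrist tcp px 322.00979570613066 231.36525603324452 193.9829625529302 [[0.13, -0.95, -0.28, 466.96]
[... 706 characters left out ...]
64(338), np.int64(151))]
row profile [(118, [151, 151, 152, 151, 150, 147, 135, 113, 95, 89, 88, 89, 89, 88, 89, 88, 88, 89]), (122, [151, 150, 146, 136, 117, 98, 90, 88, 89, 88, 88, 90, 90, 90, 89, 88, 88, 87]), (126, [126, 101, 89, 89, 89, 89, 89, 89, 89, 88, 90, 90, 89, 89, 88, 88, 87, 86]), (130, [90, 88, 88, 88, 87, 88, 88, 89, 88, 88, 87, 88, 88, 88, 87, 88, 87, 87]), (134, [88, 89, 88, 88, 87, 87, 87, 87, 87, 86, 87, 88, 87, 87, 87, 87, 87, 87]), (138, [87, 86, 88, 88, 88, 87, 87, 87, 87, 87, 87, 87, 87, 88, 88, 89, 89, 88]), (142, [89, 88, 87, 87, 88, 88, 89, 89, 90, 90, 89, 89, 89, 88, 89, 87, 89, 89]), (146, [87, 87, 88, 88, 88, 87, 87, 87, 87, 89, 89, 89, 89, 89, 88, 88, 88, 88])]
```

The image shows the shut fingers ending about 40 mm above the reported TCP. I'll profile the gripper shape shut, then open, before using it.

```bash
cat > g.py <<'E'
from h import *
s=tcp();p,P=cloud('wrist');M=R.from_quat(s["ee_rot"]).as_matrix()
Q=(P-s["position"])@M
m=(P[...,2]>85)&(hsv(p)[...,1]<140); q=Q[m]
for z in range(-120,10,8):
    k=q[(q[:,2]>=z)&(q[:,2]<z+8)]
    if len(k)>3: print("tool z",z,"n",len(k),"x max",np.percentile(k[:,0],98).round(0),"y",k[:,1].min().round(0),k[:,1].max().round(0),"|y|min",abs(k[:,1]).min().round(0))
E
python3 g.py
```

```text
t 4.67 tcp bay [-196.6   74.6] z 111.7 toolyaw-bay -0.01 tilt 0.08 F [-0.   0.2 -0.2] w 0.2 gf 0.0
tool z -120 n 10320 x max 18.0 y -60.0 57.0 |y|min 0.0
tool z -112 n 8225 x max 17.0 y -54.0 51.0 |y|min 0.0
tool z -104 n 5092 x max 16.0 y -48.0 45.0 |y|min 2.0
tool z -96 n 7403 x max 13.0 y -41.0 39.0 |y|min 1.0
tool z -88 n 2888 x max 14.0 y -34.0 32.0 |y|min 1.0
tool z -80 n 1093 x max 12.0 y -21.0 18.0 |y|min 0.0
tool z -72 n 665 x max 12.0 y -15.0 13.0 |y|min 0.0
tool z -64 n 709 x max 12.0 y -15.0 13.0 |y|min 0.0
tool z -56 n 615 x max 11.0 y -15.0 13.0 |y|min 0.0
tool z -48 n 304 x max 11.0 y -14.0 12.0 |y|min 0.0
```

Call:
send_rows(
  targets=[
    {"gripper": -1, "x": 0, "y": 0, "z": 0, "ax": 0, "ay": 0, "az": 0},
    {"gripper": -1, "x": 0, "y": 0, "z": 0, "ax": 0, "ay": 0, "az": 0},
    {"gripper": -1, "x": 0, "y": 0, "z": 0, "ax": 0, "ay": 0, "az": 0},
    {"gripper": -1, "x": 0, "y": 0, "z": 0, "ax": 0, "ay": 0, "az": 0},
    {"gripper": -1, "x": 0, "y": 0, "z": 0, "ax": 0, "ay": 0, "az": 0},
  ],
)

```text
clock: 5.13
position: [395.8, 52.5, 111.0]
ee_rot: [0.998, 0.065, -0.0, 0.0]
contact_force: [-0.3, 0.3, 0.1]
gripper_width: 60.4
grasp_force: 0.0
```

```bash
python3 g.py; python3 -c "
from h import *
p,P=cloud('scene'); w,_=cloud('wrist')
a=cv2.resize(p[70:190,270:400],(520,480),interpolation=cv2.INTER_CUBIC);b=cv2.resize(w,(280,175))
out=np.zeros((480,800,3),np.uint8);out[:,:520]=a;out[:175,520:]=b;cv2.imwrite('pics/c5.png',out[:,:,::-1])"
```

```text
t 5.13 tcp bay [-196.6   74.8] z 111.0 toolyaw-bay -0.04 tilt 0.04 F [-0.3  0.3  0.1] w 60.4 gf 0.0
tool z -120 n 11140 x max 17.0 y -67.0 65.0 |y|min 0.0
tool z -112 n 5297 x max 17.0 y -66.0 64.0 |y|min 0.0
tool z -104 n 9788 x max 12.0 y -65.0 62.0 |y|min 23.0
tool z -96 n 4568 x max 13.0 y -64.0 62.0 |y|min 27.0
tool z -88 n 1504 x max 13.0 y -54.0 54.0 |y|min 29.0
tool z -80 n 1391 x max 11.0 y -45.0 43.0 |y|min 29.0
tool z -72 n 1368 x max 11.0 y -45.0 43.0 |y|min 29.0
tool z -64 n 1127 x max 11.0 y -45.0 43.0 |y|min 29.0
tool z -56 n 887 x max 11.0 y -45.0 43.0 |y|min 29.0
tool z -48 n 238 x max 11.0 y -38.0 36.0 |y|min 29.0
```

View pics/c5.png

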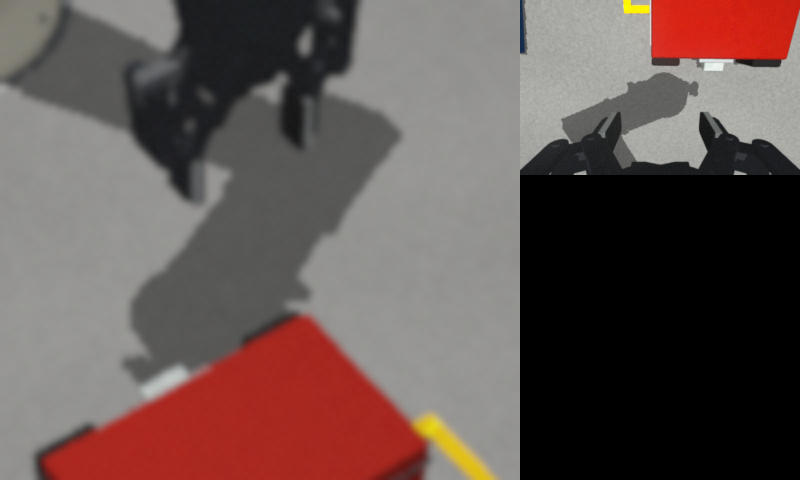

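The picture shows real finger tips well above the reported TCP. The tool profile puts them about 40 mm back, and the body offset agrees with that, so real tip z ≈ reported z + 40. I'll push with the tip at about 28, which is reported -12.

Call:
send_rows(
  targets=[
    {"gripper": 1, "x": -0.3, "y": 0, "z": 3.2, "ax": 0, "ay": 0, "az": 0},
    {"gripper": 1, "x": 0, "y": 0, "z": 3.2, "ax": 0, "ay": 0, "az": 0},
    {"gripper": 1, "x": 0, "y": 0, "z": 3.2, "ax": 0, "ay": 0, "az": 0},
    {"gripper": 1, "x": 0, "y": 0, "z": 2.7, "ax": 0, "ay": 0, "az": 0},
    {"gripper": 1, "x": 1.5, "y": 0, "z": 0, "ax": 0, "ay": 0, "az": 0},
  ],
)

```text
clock: 5.7
position: [401.1, 51.0, -16.1]
ee_rot: [0.998, 0.064, -0.006, 0.003]
contact_force: [-0.3, -0.3, -0.2]
gripper_width: 24.7
grasp_force: 0.0
```

Call:
send_rows(
  targets=[
    {"gripper": 1, "x": 0.8, "y": 0, "z": 0, "ax": 0, "ay": 0, "az": 0},
    {"gripper": 1, "x": 0.8, "y": 0, "z": 0, "ax": 0, "ay": 0, "az": 0},
    {"gripper": 1, "x": 0.7, "y": -0.1, "z": 0, "ax": 0, "ay": 0, "az": 0},
    {"gripper": 1, "x": 0.7, "y": -0.1, "z": 0, "ax": 0, "ay": 0, "az": 0},
    {"gripper": 1, "x": 0, "y": 0, "z": 0, "ax": 0, "ay": 0, "az": 0},
  ],
)

```text
clock: 6.12
position: [437.2, 60.0, -11.4]
ee_rot: [0.998, 0.065, -0.0, -0.0]
contact_force: [-1.6, 0.1, -1.2]
gripper_width: -0.1
grasp_force: 0.9
```

```bash
python3 -c "
from h import *
tcp();case()"
```

```text
t 6.12 tcp bay [-154.5   76.9] z -11.4 toolyaw-bay -0.08 tilt 0.03 F [-1.6  0.1 -1.2] w -0.1 gf 0.9
case bay [-80.5 -10.5] yaw -7.1 size [119.7 187.7] L face [-142.8   71.9] R face [-161.1  -75. ] front corners x -9.2 -32.7
```

Call:
send_rows(
  targets=[
    {"gripper": 1, "x": -2.5, "y": 0, "z": 0, "ax": 0, "ay": 0, "az": 0},
    {"gripper": 1, "x": -2.5, "y": 1.0, "z": 0, "ax": 0, "ay": 0, "az": 0},
    {"gripper": 1, "x": 0, "y": 3.8, "z": 0, "ax": 0, "ay": 0, "az": 0},
    {"gripper": 1, "x": 0, "y": 3.8, "z": 0, "ax": 0, "ay": 0, "az": 0},
    {"gripper": 1, "x": 0, "y": 3.8, "z": 0, "ax": 0, "ay": 0, "az": 0},
  ],
)

```text
clock: 6.58
position: [405.4, -69.9, -10.2]
ee_rot: [0.998, 0.067, 0.003, -0.0]
contact_force: [1.2, -0.4, 0.7]
gripper_width: -0.1
grasp_force: 0.0
```

Call:
send_rows(
  targets=[
    {"gripper": 1, "x": 0.3, "y": 3.0, "z": 0, "ax": 0, "ay": 0, "az": 0},
    {"gripper": 1, "x": 1.5, "y": 0, "z": 0, "ax": 0, "ay": 0, "az": 0},
    {"gripper": 1, "x": 1.0, "y": 0, "z": 0, "ax": 0, "ay": 0, "az": 0},
    {"gripper": 1, "x": 0.8, "y": -0.1, "z": 0, "ax": 0, "ay": 0, "az": 0},
    {"gripper": 1, "x": 0.8, "y": -0.1, "z": 0, "ax": 0, "ay": 0, "az": 0},
  ],
)

```text
clock: 7.0
position: [445.6, -92.2, -12.2]
ee_rot: [0.998, 0.064, -0.005, 0.0]
contact_force: [-9.5, -5.0, 3.2]
gripper_width: 0.1
grasp_force: 4.3
```

Call:
send_rows(
  targets=[
    {"gripper": 1, "x": 0.8, "y": -0.2, "z": 0, "ax": 0, "ay": 0, "az": 0},
    {"gripper": 1, "x": 0.8, "y": -0.2, "z": 0, "ax": 0, "ay": 0, "az": 0},
    {"gripper": 1, "x": 0.8, "y": -0.2, "z": 0, "ax": 0, "ay": 0, "az": 0},
    {"gripper": 1, "x": 0.6, "y": -0.2, "z": 0, "ax": 0, "ay": 0, "az": 0},
    {"gripper": 1, "x": 0, "y": 0, "z": 0, "ax": 0, "ay": 0, "az": 0},
  ],
)

```text
clock: 7.42
position: [477.4, -79.1, -12.4]
ee_rot: [0.998, 0.066, -0.003, 0.0]
contact_force: [-3.1, -3.0, -1.9]
gripper_width: -0.2
grasp_force: 1.8
```

```bash
python3 -c "
from h import *
tcp();case()"
```

```text
t 7.42 tcp bay [-132.9  -66.3] z -12.4 toolyaw-bay 0.05 tilt 0.3 F [-3.1 -3.  -1.9] w -0.2 gf 1.8
case bay [-36.1   4.9] yaw 3.3 size [ 84.5 188.7] L face [-112.2   74.6] R face [-103.6  -73.1] front corners x 18.3 29.4
```

Call:
send_rows(
  targets=[
    {"gripper": 1, "x": -2.5, "y": 0, "z": 0, "ax": 0, "ay": 0, "az": 0},
    {"gripper": 1, "x": -2.5, "y": -1.0, "z": 0, "ax": 0, "ay": 0, "az": 0},
    {"gripper": 1, "x": 0, "y": -3.8, "z": 0, "ax": 0, "ay": 0, "az": 0},
    {"gripper": 1, "x": 0, "y": -3.8, "z": 0, "ax": 0, "ay": 0, "az": 0},
    {"gripper": 1, "x": 0, "y": -3.8, "z": 0, "ax": 0, "ay": 0, "az": 0},
  ],
)

```text
clock: 7.88
position: [415.1, 39.2, -10.7]
ee_rot: [0.998, 0.065, 0.002, -0.001]
contact_force: [1.5, 0.1, -0.2]
gripper_width: -0.0
grasp_force: 0.0
```

Call:
send_rows(
  targets=[
    {"gripper": 1, "x": 0, "y": -1.8, "z": 0, "ax": 0, "ay": 0, "az": 0},
  ],
)

```text
clock: 7.97
position: [413.4, 59.2, -10.5]
ee_rot: [0.998, 0.068, 0.003, -0.001]
contact_force: [0.2, 0.3, -0.3]
gripper_width: -0.1
grasp_force: 0.0
```

```bash
python3 -c "
from h import *
tcp();case()"
```

```text
t 7.97 tcp bay [-178.3   79.1] z -10.5 toolyaw-bay 0.25 tilt 0.38 F [ 0.2  0.3 -0.3] w -0.1 gf 0.0
case bay [-53.2   4. ] yaw 3.3 size [119.5 188.6] L face [-129.3   73.7] R face [-120.9  -74. ] front corners x 1.3 12.1
```

Call:
send_rows(
  targets=[
    {"gripper": 1, "x": 2.2, "y": 0.3, "z": 0.1, "ax": 0, "ay": 0, "az": 0},
    {"gripper": 1, "x": 1.2, "y": 0, "z": 0, "ax": 0, "ay": 0, "az": 0},
    {"gripper": 1, "x": 0.8, "y": 0, "z": 0, "ax": 0, "ay": 0, "az": 0},
    {"gripper": 1, "x": 0.8, "y": 0, "z": 0, "ax": 0, "ay": 0, "az": 0},
    {"gripper": 1, "x": 0.8, "y": 0, "z": 0, "ax": 0, "ay": 0, "az": 0},
  ],
)

```text
clock: 8.43
position: [465.6, 58.7, -13.3]
ee_rot: [0.998, 0.065, -0.004, 0.001]
contact_force: [-9.0, 4.1, 3.7]
gripper_width: 0.1
grasp_force: 4.4
```

Call:
send_rows(
  targets=[
    {"gripper": 1, "x": 0.7, "y": 0, "z": 0, "ax": 0, "ay": 0, "az": 0},
    {"gripper": 1, "x": 0.7, "y": 0, "z": 0, "ax": 0, "ay": 0, "az": 0},
    {"gripper": 1, "x": 0, "y": 0, "z": 0, "ax": 0, "ay": 0, "az": 0},
    {"gripper": 1, "x": -2.5, "y": 0, "z": 0, "ax": 0, "ay": 0, "az": 0},
    {"gripper": 1, "x": -3.0, "y": 0, "z": 0, "ax": 0, "ay": 0, "az": 0},
  ],
)

```text
clock: 8.85
position: [431.3, 55.3, -12.3]
ee_rot: [0.998, 0.065, 0.003, -0.001]
contact_force: [-0.4, 0.4, -0.3]
gripper_width: 0.1
grasp_force: 0.0
```

Call:
send_rows(
  targets=[
    {"gripper": 1, "x": 0, "y": 3.8, "z": 0, "ax": 0, "ay": 0, "az": 0},
    {"gripper": 1, "x": 0, "y": 3.8, "z": 0, "ax": 0, "ay": 0, "az": 0},
    {"gripper": 1, "x": 0, "y": 3.8, "z": 0, "ax": 0, "ay": 0, "az": 0},
    {"gripper": 1, "x": 0, "y": 3.8, "z": 0, "ax": 0, "ay": 0, "az": 0},
  ],
)

```text
clock: 9.18
position: [450.2, -97.5, -11.8]
ee_rot: [0.998, 0.067, 0.002, 0.0]
contact_force: [1.4, 0.2, 0.4]
gripper_width: 0.1
grasp_force: 0.0
```

```bash
python3 -c "
from h import *
tcp();case()"
```

```text
t 9.18 tcp bay [-162.3  -81.1] z -11.8 toolyaw-bay 0.15 tilt 0.25 F [1.4 0.2 0.4] w 0.1 gf 0.0
case bay [-33.7  -4.7] yaw -5.3 size [118.9 189.1] L face [-98.6  75.7] R face [-112.3  -71.7] front corners x 34.8 17.2
```

Call:
send_rows(
  targets=[
    {"gripper": 1, "x": 2.2, "y": -0.5, "z": 0, "ax": 0, "ay": 0, "az": 0},
    {"gripper": 1, "x": 1.4, "y": 0, "z": 0, "ax": 0, "ay": 0, "az": 0},
    {"gripper": 1, "x": 0.8, "y": 0, "z": 0, "ax": 0, "ay": 0, "az": 0},
    {"gripper": 1, "x": 0.7, "y": 0, "z": 0, "ax": 0, "ay": 0, "az": 0},
    {"gripper": 1, "x": 0.7, "y": 0, "z": 0, "ax": 0, "ay": 0, "az": 0},
  ],
)

```text
clock: 9.65
position: [500.2, -85.4, -13.6]
ee_rot: [0.998, 0.064, -0.005, 0.0]
contact_force: [-7.9, -4.5, 1.5]
gripper_width: -0.3
grasp_force: 3.9
```

Call:
send_rows(
  targets=[
    {"gripper": 1, "x": 0.7, "y": 0, "z": 0, "ax": 0, "ay": 0, "az": 0},
    {"gripper": 1, "x": 0.7, "y": 0, "z": 0, "ax": 0, "ay": 0, "az": 0},
    {"gripper": 1, "x": 0, "y": 0, "z": 0, "ax": 0, "ay": 0, "az": 0},
    {"gripper": 1, "x": -2.5, "y": 0, "z": 0, "ax": 0, "ay": 0, "az": 0},
    {"gripper": 1, "x": -3.0, "y": 0, "z": 0, "ax": 0, "ay": 0, "az": 0},
  ],
)

```text
clock: 10.07
position: [467.4, -89.0, -12.4]
ee_rot: [0.998, 0.066, 0.003, -0.0]
contact_force: [0.2, 0.2, 0.5]
gripper_width: 0.0
grasp_force: 0.0
```

Call:
send_rows(
  targets=[
    {"gripper": 1, "x": 0, "y": -3.8, "z": 0, "ax": 0, "ay": 0, "az": 0},
    {"gripper": 1, "x": 0, "y": -3.8, "z": 0, "ax": 0, "ay": 0, "az": 0},
    {"gripper": 1, "x": 0, "y": -3.8, "z": 0, "ax": 0, "ay": 0, "az": 0},
    {"gripper": 1, "x": 0, "y": -3.8, "z": 0, "ax": 0, "ay": 0, "az": 0},
  ],
)

```text
clock: 10.4
position: [445.8, 63.4, -11.9]
ee_rot: [0.998, 0.065, 0.002, -0.001]
contact_force: [1.8, -0.1, 0.2]
gripper_width: 0.3
grasp_force: 0.0
```

```bash
python3 -c "
from h import *
tcp();case()"
```

```text
t 10.4 tcp bay [-145.6   79. ] z -11.9 toolyaw-bay -0.03 tilt 0.26 F [ 1.8 -0.1  0.2] w 0.3 gf 0.0
case bay [-15.    3.6] yaw 3.4 size [119.5 188.6] L face [-91.2  73.2] R face [-82.5 -74.6] front corners x 39.3 50.5
```

Call:
send_rows(
  targets=[
    {"gripper": 1, "x": 2.6, "y": 0.3, "z": 0, "ax": 0, "ay": 0, "az": 0},
    {"gripper": 1, "x": 1.5, "y": 0, "z": 0, "ax": 0, "ay": 0, "az": 0},
    {"gripper": 1, "x": 0.7, "y": 0, "z": 0, "ax": 0, "ay": 0, "az": 0},
    {"gripper": 1, "x": 0.7, "y": 0, "z": 0, "ax": 0, "ay": 0, "az": 0},
    {"gripper": 1, "x": 0.7, "y": 0, "z": 0, "ax": 0, "ay": 0, "az": 0},
  ],
)

```text
clock: 10.87
position: [502.7, 65.5, -13.6]
ee_rot: [0.998, 0.064, -0.004, 0.0]
contact_force: [-8.0, 2.6, 2.3]
gripper_width: 0.2
grasp_force: 4.2
```

Call:
send_rows(
  targets=[
    {"gripper": 1, "x": 0, "y": 0, "z": 0, "ax": 0, "ay": 0, "az": 0},
    {"gripper": 1, "x": -2.5, "y": 0, "z": 0, "ax": 0, "ay": 0, "az": 0},
    {"gripper": 1, "x": -3.0, "y": 0, "z": 0, "ax": 0, "ay": 0, "az": 0},
    {"gripper": 1, "x": 0, "y": 3.8, "z": 0, "ax": 0, "ay": 0, "az": 0},
    {"gripper": 1, "x": 0, "y": 3.8, "z": 0, "ax": 0, "ay": 0, "az": 0},
  ],
)

```text
clock: 11.28
position: [461.9, -15.1, -12.1]
ee_rot: [0.998, 0.069, 0.001, -0.0]
contact_force: [2.5, 0.9, 0.6]
gripper_width: 0.0
grasp_force: 0.0
```

Call:
send_rows(
  targets=[
    {"gripper": 1, "x": 0, "y": 3.8, "z": 0, "ax": 0, "ay": 0, "az": 0},
    {"gripper": 1, "x": 0, "y": 3.8, "z": 0, "ax": 0, "ay": 0, "az": 0},
  ],
)

```text
clock: 11.45
position: [473.3, -92.7, -12.0]
ee_rot: [0.998, 0.066, 0.002, -0.0]
contact_force: [0.9, 0.3, 0.1]
gripper_width: -0.0
grasp_force: 0.0
```

```bash
python3 -c "
from h import *
tcp();case()"
```

```text
t 11.45 tcp bay [-138.7  -79.3] z -12.0 toolyaw-bay 0.1 tilt 0.23 F [0.9 0.3 0.1] w -0.0 gf 0.0
case bay [-5.  -0.6] yaw -1.8 size [119.8 189. ] L face [-74.6  75.7] R face [-79.4 -72.3] front corners x 58.0 51.9
```

Call:
send_rows(
  targets=[
    {"gripper": 1, "x": 2.6, "y": -0.4, "z": 0, "ax": 0, "ay": 0, "az": 0},
    {"gripper": 1, "x": 1.6, "y": 0, "z": 0, "ax": 0, "ay": 0, "az": 0},
    {"gripper": 1, "x": 0.7, "y": 0, "z": 0, "ax": 0, "ay": 0, "az": 0},
    {"gripper": 1, "x": 0.5, "y": 0, "z": 0, "ax": 0, "ay": 0, "az": 0},
    {"gripper": 1, "x": 0.4, "y": 0, "z": 0, "ax": 0, "ay": 0, "az": 0},
  ],
)

```text
clock: 11.92
position: [523.5, -81.4, -13.7]
ee_rot: [0.998, 0.064, -0.005, 0.0]
contact_force: [-8.7, -5.2, 3.6]
gripper_width: -0.0
grasp_force: 4.4
```

Call:
send_rows(
  targets=[
    {"gripper": 1, "x": 0.2, "y": 0, "z": 0, "ax": 0, "ay": 0, "az": 0},
    {"gripper": 1, "x": 0, "y": 0, "z": 0, "ax": 0, "ay": 0, "az": 0},
  ],
)

```text
clock: 12.08
position: [526.1, -81.2, -13.8]
ee_rot: [0.998, 0.064, -0.004, 0.0]
contact_force: [-5.3, -4.5, 1.4]
gripper_width: 0.0
grasp_force: 3.1
```

```bash
python3 -c "
from h import *
tcp();case()"
```

```text
t 12.08 tcp bay [-84.9 -74.7] z -13.8 toolyaw-bay -0.11 tilt 0.51 F [-5.3 -4.5  1.4] w 0.0 gf 3.1
case bay [22.2  0.7] yaw 1.0 size [ 72.  188.6] L face [-51.2  73.4] R face [-48.5 -74.6] front corners x 80.4 83.9
```

Call:
send_rows(
  targets=[
    {"gripper": 1, "x": 0.2, "y": 0, "z": 0, "ax": 0, "ay": 0, "az": 0},
    {"gripper": 1, "x": 0, "y": 0, "z": 0, "ax": 0, "ay": 0, "az": 0},
    {"gripper": 1, "x": -2.5, "y": 0, "z": 0, "ax": 0, "ay": 0, "az": 0},
    {"gripper": 1, "x": -3, "y": 0, "z": 0, "ax": 0, "ay": 0, "az": 0},
    {"gripper": 1, "x": 0, "y": -3.8, "z": 0, "ax": 0, "ay": 0, "az": 0},
  ],
)

```text
clock: 12.55
position: [467.2, -53.1, -13.6]
ee_rot: [0.998, 0.06, -0.003, -0.0]
contact_force: [0.8, 0.8, 0.3]
gripper_width: -0.1
grasp_force: 0.0
```

Call:
send_rows(
  targets=[
    {"gripper": 1, "x": 0, "y": -3.8, "z": 0, "ax": 0, "ay": 0, "az": 0},
    {"gripper": 1, "x": 0, "y": -3.8, "z": 0, "ax": 0, "ay": 0, "az": 0},
    {"gripper": 1, "x": 0, "y": -3.6, "z": 0, "ax": 0, "ay": 0, "az": 0},
    {"gripper": 1, "x": 0, "y": 0, "z": 0, "ax": 0, "ay": 0, "az": 0},
  ],
)

```text
clock: 12.88
position: [459.7, 67.0, -11.9]
ee_rot: [0.998, 0.069, 0.002, -0.001]
contact_force: [0.2, -0.3, 0.1]
gripper_width: 0.1
grasp_force: 0.0
```

```bash
python3 -c "
from h import *
tcp();case()"
```

```text
t 12.88 tcp bay [-131.4   80.9] z -11.9 toolyaw-bay 0.41 tilt 0.27 F [ 0.2 -0.3  0.1] w 0.1 gf 0.0
case bay [-0.9  1.1] yaw 0.7 size [118.9 188.5] L face [-73.8  74.2] R face [-72.  -73.8] front corners x 57.9 60.2
```

Call:
send_rows(
  targets=[
    {"gripper": 1, "x": 3.0, "y": 0.5, "z": 0, "ax": 0, "ay": 0, "az": 0},
    {"gripper": 1, "x": 1.6, "y": 0, "z": 0, "ax": 0, "ay": 0, "az": 0},
    {"gripper": 1, "x": 0.6, "y": 0, "z": 0, "ax": 0, "ay": 0, "az": 0},
    {"gripper": 1, "x": 0.3, "y": 0, "z": 0, "ax": 0, "ay": 0, "az": 0},
    {"gripper": 1, "x": 0, "y": 0, "z": 0, "ax": 0, "ay": 0, "az": 0},
  ],
)

```text
clock: 13.35
position: [509.8, 62.1, -13.9]
ee_rot: [0.998, 0.064, -0.004, 0.001]
contact_force: [-5.9, 1.4, 2.0]
gripper_width: -0.2
grasp_force: 2.9
```

Call:
send_rows(
  targets=[
    {"gripper": 1, "x": 0.1, "y": 0, "z": 0, "ax": 0, "ay": 0, "az": 0},
    {"gripper": 1, "x": 0.1, "y": 0, "z": 0, "ax": 0, "ay": 0, "az": 0},
  ],
)

```text
clock: 13.52
position: [509.6, 61.9, -14.0]
ee_rot: [0.998, 0.063, -0.006, 0.001]
contact_force: [-12.6, 2.7, 6.4]
gripper_width: -0.0
grasp_force: 5.9
```

```bash
python3 -c "
from h import *
tcp()"
```

```text
t 13.52 tcp bay [-82.5  69.2] z -14.0 toolyaw-bay -0.22 tilt 0.67 F [-12.6   2.7   6.4] w -0.0 gf 5.9
```

Call:
send_rows(
  targets=[
    {"gripper": 1, "x": 0.15, "y": 0, "z": 0, "ax": 0, "ay": 0, "az": 0},
    {"gripper": 1, "x": 0.15, "y": 0, "z": 0, "ax": 0, "ay": 0, "az": 0},
    {"gripper": 1, "x": 0, "y": 0, "z": 0, "ax": 0, "ay": 0, "az": 0},
  ],
)

```text
clock: 13.77
position: [509.3, 61.3, -14.5]
ee_rot: [0.998, 0.063, -0.009, 0.002]
contact_force: [-15.6, 2.6, 8.1]
gripper_width: 0.3
grasp_force: 7.9
```

Call:
send_rows(
  targets=[
    {"gripper": 1, "x": -2.7, "y": 0, "z": 0, "ax": 0, "ay": 0, "az": 0},
    {"gripper": 1, "x": -3, "y": 0, "z": 0, "ax": 0, "ay": 0, "az": 0},
    {"gripper": 1, "x": 0, "y": 3.8, "z": 0, "ax": 0, "ay": 0, "az": 0},
    {"gripper": 1, "x": 0, "y": 3.8, "z": 0, "ax": 0, "ay": 0, "az": 0},
    {"gripper": 1, "x": 0, "y": 3.8, "z": 0, "ax": 0, "ay": 0, "az": 0},
  ],
)

```text
clock: 14.18
position: [476.7, -56.7, -12.4]
ee_rot: [0.998, 0.066, 0.001, -0.0]
contact_force: [1.2, 0.6, -0.6]
gripper_width: 0.5
grasp_force: 0.0
```

Call:
send_rows(
  targets=[
    {"gripper": 1, "x": 0, "y": 3.0, "z": 0, "ax": 0, "ay": 0, "az": 0},
    {"gripper": 1, "x": 0, "y": 0, "z": 0, "ax": 0, "ay": 0, "az": 0},
  ],
)

```text
clock: 14.35
position: [480.9, -89.8, -12.8]
ee_rot: [0.998, 0.062, 0.0, 0.0]
contact_force: [-0.1, 0.1, 0.4]
gripper_width: -0.2
grasp_force: 0.0
```

```bash
python3 -c "
from h import *
tcp();case()
p,P=cloud('top'); X,Y,Z=[np.nan_to_num(P[...,i],nan=-999) for i in range(3)]; H=hsv(p)
inb=(X>300)&(X<800)&(abs(Y)<450)
wood=big((H[...,0]>8)&(H[...,0]<25)&(H[...,1]>60)&inb&(Z>35)&(Z<55)); print(rect(P,wood))
"
```

```text
t 14.35 tcp bay [-130.8  -77.4] z -12.8 toolyaw-bay -0.41 tilt 0.05 F [-0.1  0.1  0.4] w -0.2 gf 0.0
case bay [0.7 0.8] yaw -0.2 size [119.  189.1] L face [-71.1  75.1] R face [-71.6 -72.9] front corners x 61.0 60.3
(array([671.4,  12.7]), array([ 15.5, 148.4]), 7.3, 'med z', np.float64(46.1), 270)
```

Call:
send_rows(
  targets=[
    {"gripper": 1, "x": 3.0, "y": 0, "z": 0, "ax": 0, "ay": 0, "az": 0},
    {"gripper": 1, "x": 1.5, "y": 0, "z": 0, "ax": 0, "ay": 0, "az": 0},
    {"gripper": 1, "x": 0.4, "y": 0, "z": 0, "ax": 0, "ay": 0, "az": 0},
    {"gripper": 1, "x": 0.2, "y": 0, "z": 0, "ax": 0, "ay": 0, "az": 0},
    {"gripper": 1, "x": 0.1, "y": 0, "z": 0, "ax": 0, "ay": 0, "az": 0},
  ],
)

```text
clock: 14.87
position: [529.0, -78.6, -13.5]
ee_rot: [0.998, 0.065, -0.003, -0.0]
contact_force: [-6.1, 0.1, 3.9]
gripper_width: 0.1
grasp_force: 3.3
```

Call:
send_rows(
  targets=[
    {"gripper": 1, "x": 0.1, "y": 0, "z": 0, "ax": 0, "ay": 0, "az": 0},
    {"gripper": 1, "x": 0.1, "y": 0, "z": 0, "ax": 0, "ay": 0, "az": 0},
    {"gripper": 1, "x": 0, "y": 0, "z": 0, "ax": 0, "ay": 0, "az": 0},
  ],
)

```text
clock: 15.12
position: [528.8, -78.6, -13.5]
ee_rot: [0.998, 0.065, -0.005, -0.0]
contact_force: [-8.6, -1.4, 6.4]
gripper_width: 0.1
grasp_force: 4.3
```

```bash
python3 -c "
from h import *
tcp()"
```

```text
t 15.12 tcp bay [-81.9 -72.5] z -13.5 toolyaw-bay -0.08 tilt 0.57 F [-8.6 -1.4  6.4] w 0.1 gf 4.3
```

Call:
send_rows(
  targets=[
    {"gripper": 1, "x": 0.2, "y": 0, "z": 0, "ax": 0, "ay": 0, "az": 0},
    {"gripper": 1, "x": 0.2, "y": 0, "z": 0, "ax": 0, "ay": 0, "az": 0},
    {"gripper": 1, "x": 0.2, "y": 0, "z": 0, "ax": 0, "ay": 0, "az": 0},
  ],
)

```text
clock: 15.37
position: [528.0, -78.7, -14.4]
ee_rot: [0.998, 0.064, -0.012, -0.0]
contact_force: [-20.7, -1.4, 13.6]
gripper_width: -0.4
grasp_force: 10.5
```

Call:
send_rows(
  targets=[
    {"gripper": -1, "x": -3.0, "y": 0, "z": 0, "ax": 0, "ay": 0, "az": 0},
    {"gripper": -1, "x": -3, "y": 0, "z": 0, "ax": 0, "ay": 0, "az": 0},
    {"gripper": -1, "x": 0, "y": 0, "z": -3.5, "ax": 0, "ay": 0, "az": 0},
    {"gripper": -1, "x": 0, "y": -1, "z": -3.5, "ax": 0, "ay": 0, "az": 0},
    {"gripper": -1, "x": 0, "y": -2.5, "z": -3.0, "ax": 0, "ay": 0, "az": 0},
  ],
)

```text
clock: 15.78
position: [476.0, -51.5, 88.7]
ee_rot: [0.998, 0.064, 0.001, 0.0]
contact_force: [1.7, 0.8, 0.9]
gripper_width: 60.5
grasp_force: 0.0
```

```bash
python3 -c "
from h import *
tcp();case()
for c in ('top','scene'):
    p,P=cloud(c); X,Y,Z=[np.nan_to_num(P[...,i],nan=-999) for i in range(3)]; H=hsv(p)
    t=big((H[...,0]>95)&(H[...,0]<130)&(H[...,1]>120)&(X>300)&(X<600)&(Z>26)&(Z<42)&(Y>250)&(Y<420)); r=rect(P,t); print('tin',r,'bay',bay(r[0]))
"
```

```text
t 15.78 tcp bay [-130.7  -38.8] z 88.7 toolyaw-bay -0.14 tilt 0.08 F [1.7 0.8 0.9] w 60.5 gf 0.0
case bay [1.2 0.9] yaw 0.2 size [118.4 188.3] L face [-71.1  74.6] R face [-70.5 -73.4] front corners x 60.8 61.6
tin (array([467.4, 328. ]), array([ 64.1, 101.2]), 85.6, 'med z', np.float64(34.9), 462) bay [-89.67082477 338.60117127]
tin (array([467.8, 325.1]), array([ 62.1, 101.1]), 84.8, 'med z', np.float64(34.5), 346) bay [-89.65277278 335.67377069]
```

The case is squared against the rail at about (1, 1) with yaw about 0°. Next is the tin.

Call:
send_rows(
  targets=[
    {"gripper": -1, "x": 0.4, "y": -3.8, "z": -1, "ax": 0, "ay": 0, "az": 0},
    {"gripper": -1, "x": 0.4, "y": -3.8, "z": 0, "ax": 0, "ay": 0, "az": 0},
    {"gripper": -1, "x": 0.4, "y": -3.8, "z": 0, "ax": 0, "ay": 0, "az": 0},
    {"gripper": -1, "x": 0.4, "y": -3.8, "z": 0, "ax": 0, "ay": 0, "az": 0},
    {"gripper": -1, "x": 0.4, "y": -3.8, "z": 0, "ax": 0, "ay": 0, "az": 0},
  ],
)

```text
clock: 16.35
position: [470.5, 141.5, 96.2]
ee_rot: [0.998, 0.065, -0.001, 0.0]
contact_force: [0.3, -0.8, -0.1]
gripper_width: 85.6
grasp_force: 0.0
```

Call:
send_rows(
  targets=[
    {"gripper": -1, "x": 0.4, "y": -3.8, "z": 0, "ax": 0, "ay": 0, "az": 0},
    {"gripper": -1, "x": 0.4, "y": -3.8, "z": 0, "ax": 0, "ay": 0, "az": 0},
    {"gripper": -1, "x": 0.4, "y": -3.8, "z": 0, "ax": 0, "ay": 0, "az": 0},
    {"gripper": -1, "x": 0.4, "y": -3.8, "z": 0, "ax": 0, "ay": 0, "az": 0},
    {"gripper": -1, "x": 0.3, "y": -3.3, "z": 0, "ax": 0, "ay": 0, "az": 0},
  ],
)

```text
clock: 16.77
position: [465.4, 327.9, 95.8]
ee_rot: [0.998, 0.066, -0.001, 0.0]
contact_force: [0.6, -0.1, -0.6]
gripper_width: 85.5
grasp_force: 0.0
```

Call:
send_rows(
  targets=[
    {"gripper": -1, "x": 0, "y": 0, "z": 0, "ax": 0, "ay": 0, "az": 6.0},
    {"gripper": -1, "x": 0, "y": 0, "z": 0, "ax": 0, "ay": 0, "az": 6.1},
    {"gripper": -1, "x": 0, "y": 0, "z": 0, "ax": 0, "ay": 0, "az": 0},
    {"gripper": -1, "x": 0, "y": 0, "z": 0, "ax": 0, "ay": 0, "az": 0},
  ],
)

```text
clock: 17.1
position: [465.8, 325.5, 96.0]
ee_rot: [0.999, -0.039, -0.001, 0.001]
contact_force: [0.2, -0.3, -0.2]
gripper_width: 85.4
grasp_force: 0.0
```

```bash
cat > g2.py <<'E'
from h import *
s=tcp();p,P=cloud('wrist');s=arm.read_state();M=R.from_quat(s["ee_rot"]).as_matrix()
Q=(P-s["position"])@M; H=hsv(p); D=arm.camera_model('wrist')
q=Q[(P[...,2]>s["position"][2]+20)&(P[...,2]<s["position"][2]+80)&(abs(Q[...,0])<15)]
print("tip tool z (99%)",np.percentile(q[:,2],[95,99,100]).round(1),"y",np.percentile(q[:,1],[0,100]).round(1))
def obj(m,n):
    m=big(m); r=cv2.minAreaRect(P[m][:,:2].astype(np.float32)); c=r[0]
    e=M[:2,:2].T@(np.array(c)-s["position"][:2]); print(n,"world",np.round(c,1),"size",np.round(r[1],1),"ang",round(r[2],1),"z",np.median(P[m][:,2]).round(1),"offset tool xy mm",e.round(1),"tool yaw",round(np.degrees(np.arctan2(M[1,0],M[0,0])),2))
E
cat g2.py > t.py; echo 'obj((P[...,2]>27)&(P[...,2]<42)&(abs(Q[...,0])<90)&(abs(Q[...,1])<70),"tin")' >> t.py; python3 t.py
```

```text
t 17.1 tcp bay [-91.6 336.3] z 96.0 toolyaw-bay -11.97 tilt 0.12 F [ 0.2 -0.3 -0.2] w 85.4 gf 0.0
tip tool z (99%) [-54.6 -52.  -50.3] y [-58.   55.8]
tin world [468.3 327.5] size [ 64.6 102.9] ang 85.5 z 34.4 offset tool xy mm [ 2.  -2.3] tool yaw -4.5
```

Call:
send_rows(
  targets=[
    {"gripper": -1, "x": 0.2, "y": -0.1, "z": 3.5, "ax": 0, "ay": 0, "az": 0},
    {"gripper": -1, "x": 0, "y": -0.1, "z": 3.5, "ax": 0, "ay": 0, "az": 0},
    {"gripper": -1, "x": 0, "y": 0, "z": 3.5, "ax": 0, "ay": 0, "az": 0},
    {"gripper": -1, "x": 0, "y": 0, "z": 2.0, "ax": 0, "ay": 0, "az": 0},
    {"gripper": -1, "x": 0, "y": 0, "z": 1.0, "ax": 0, "ay": 0, "az": 0},
  ],
)

```text
clock: 17.57
position: [467.2, 325.3, -41.1]
ee_rot: [0.999, -0.04, -0.002, 0.002]
contact_force: [-0.4, -0.8, 0.7]
gripper_width: 85.6
grasp_force: 0.0
```

Call:
send_rows(
  targets=[
    {"gripper": -1, "x": 0, "y": 0, "z": 0.2, "ax": 0, "ay": 0, "az": 0},
    {"gripper": 0.4, "x": 0, "y": 0, "z": 0, "ax": 0, "ay": 0, "az": 0},
    {"gripper": 1, "x": 0, "y": 0, "z": 0, "ax": 0, "ay": 0, "az": 0},
    {"gripper": 1, "x": 0, "y": 0, "z": 0, "ax": 0, "ay": 0, "az": 0},
    {"gripper": 1, "x": 0, "y": 0, "z": 0, "ax": 0, "ay": 0, "az": 0},
  ],
)

```text
clock: 17.98
position: [469.8, 328.9, -37.9]
ee_rot: [0.999, -0.04, 0.001, -0.001]
contact_force: [-0.1, 0.5, 2.9]
gripper_width: 63.3
grasp_force: 68.4
```

```bash
python3 -c "
from h import *
tcp()"
```

```text
t 17.98 tcp bay [-87.1 339.2] z -37.9 toolyaw-bay -12.11 tilt 0.21 F [-0.1  0.5  2.9] w 63.3 gf 68.4
```

Call:
send_rows(
  targets=[
    {"gripper": 1, "x": 0, "y": 0, "z": -2.0, "ax": 0, "ay": 0, "az": 0},
    {"gripper": 1, "x": 0, "y": 0, "z": -3.0, "ax": 0, "ay": 0, "az": 0},
    {"gripper": 1, "x": 0, "y": 0, "z": -3.0, "ax": 0, "ay": 0, "az": -6.0},
    {"gripper": 1, "x": 0, "y": 0, "z": -3.0, "ax": 0, "ay": 0, "az": -6.1},
    {"gripper": 1, "x": 0, "y": 2.5, "z": -1.0, "ax": 0, "ay": 0, "az": 0},
  ],
)

```text
clock: 18.4
position: [475.1, 308.3, 86.0]
ee_rot: [0.998, 0.069, 0.005, -0.004]
contact_force: [1.6, 0.3, -1.2]
gripper_width: 63.0
grasp_force: 68.0
```

Call:
send_rows(
  targets=[
    {"gripper": 1, "x": 0, "y": 3.5, "z": 0, "ax": 0, "ay": 0, "az": 0},
    {"gripper": 1, "x": 0, "y": 3.5, "z": 0, "ax": 0, "ay": 0, "az": 0},
    {"gripper": 1, "x": 0, "y": 3.5, "z": 0, "ax": 0, "ay": 0, "az": 0},
    {"gripper": 1, "x": 0, "y": 3.5, "z": 0, "ax": 0, "ay": 0, "az": 0},
    {"gripper": 1, "x": 0, "y": 3.5, "z": 0, "ax": 0, "ay": 0, "az": 0},
  ],
)

```text
clock: 18.82
position: [494.4, 128.1, 80.8]
ee_rot: [0.998, 0.065, 0.0, -0.0]
contact_force: [0.4, 0.2, -2.1]
gripper_width: 63.4
grasp_force: 67.9
```

Call:
send_rows(
  targets=[
    {"gripper": 1, "x": 0, "y": 3.5, "z": 0, "ax": 0, "ay": 0, "az": 0},
    {"gripper": 1, "x": 0, "y": 3.5, "z": 0, "ax": 0, "ay": 0, "az": 0},
    {"gripper": 1, "x": 2.0, "y": 3.0, "z": 0, "ax": 0, "ay": 0, "az": 0},
    {"gripper": 1, "x": 3.0, "y": 2.0, "z": 0, "ax": 0, "ay": 0, "az": 0},
    {"gripper": 1, "x": 2.5, "y": 1.0, "z": 0, "ax": 0, "ay": 0, "az": 0},
  ],
)

```text
clock: 19.23
position: [587.2, 7.8, 81.1]
ee_rot: [0.998, 0.064, 0.001, -0.0]
contact_force: [0.1, 1.3, -1.8]
gripper_width: 63.3
grasp_force: 67.9
```

Call:
send_rows(
  targets=[
    {"gripper": 1, "x": 0, "y": 0, "z": 0, "ax": 0, "ay": 0, "az": 0},
    {"gripper": 1, "x": 0, "y": 0, "z": 0, "ax": 0, "ay": 0, "az": 0},
  ],
)

```text
clock: 19.4
position: [586.5, 9.8, 79.9]
ee_rot: [0.998, 0.064, -0.0, -0.0]
contact_force: [-1.0, 0.4, -2.5]
gripper_width: 63.5
grasp_force: 67.9
```

```bash
cat g2.py > t2.py; echo 'obj((H[...,0]>95)&(H[...,0]<130)&(H[...,1]>100)&(abs(Q[...,0])<75)&(abs(Q[...,1])<60)&(P[...,2]>85),"tin top")
obj(red(p)&(P[...,2]>60),"lid vis")' >> t2.py; python3 t2.py
```

```text
t 19.4 tcp bay [-13.1   7.6] z 79.9 toolyaw-bay -0.16 tilt 0.04 F [-1.   0.4 -2.5] w 63.5 gf 67.9
tip tool z (99%) [-66.3 -55.3 -48.2] y [-46.6  44.4]
tin top world [594.1  12.5] size [82.6 63.8] ang 7.6 z 151.6 offset tool xy mm [ 9.  -1.2] tool yaw 7.4
lid vis world [600.3   5.2] size [119.5 187.5] ang 7.7 z 69.9 offset tool xy mm [14.2  6.8] tool yaw 7.4
```

Call:
send_rows(
  targets=[
    {"gripper": 1, "x": 1.55, "y": 0.8, "z": 0, "ax": 0, "ay": 0, "az": 0},
    {"gripper": 1, "x": 0, "y": 0, "z": 2.0, "ax": 0, "ay": 0, "az": 0},
    {"gripper": 1, "x": 0, "y": 0, "z": 1.5, "ax": 0, "ay": 0, "az": 0},
    {"gripper": 1, "x": 0, "y": 0, "z": 0.8, "ax": 0, "ay": 0, "az": 0},
    {"gripper": 1, "x": 0, "y": 0, "z": 0.3, "ax": 0, "ay": 0, "az": 0},
  ],
)

```text
clock: 19.87
position: [600.3, 4.9, 32.9]
ee_rot: [0.998, 0.066, -0.002, 0.0]
contact_force: [-0.2, 0.1, -2.8]
gripper_width: 63.1
grasp_force: 67.9
```

Call:
send_rows(
  targets=[
    {"gripper": 1, "x": 0, "y": 0, "z": 0, "ax": 0, "ay": 0, "az": 0},
    {"gripper": 1, "x": 0, "y": 0, "z": 0, "ax": 0, "ay": 0, "az": 0},
  ],
)

```text
clock: 20.03
position: [602.8, 4.9, 35.1]
ee_rot: [0.998, 0.066, 0.001, 0.0]
contact_force: [0.9, -0.4, -1.8]
gripper_width: 62.7
grasp_force: 67.9
```

```bash
python3 -c "
from h import *
tcp()"
```

```text
t 20.03 tcp bay [2.4 0.6] z 35.1 toolyaw-bay 0.03 tilt 0.06 F [ 0.9 -0.4 -1.8] w 62.7 gf 67.9
```

Call:
send_rows(
  targets=[
    {"gripper": 1, "x": 0, "y": 0, "z": 0.2, "ax": 0, "ay": 0, "az": 0},
    {"gripper": 1, "x": 0, "y": 0, "z": 0, "ax": 0, "ay": 0, "az": 0},
  ],
)

```text
clock: 20.2
position: [602.9, 4.7, 33.0]
ee_rot: [0.998, 0.065, 0.001, -0.0]
contact_force: [-0.5, -0.5, -2.9]
gripper_width: 63.1
grasp_force: 67.9
```

Call:
send_rows(
  targets=[
    {"gripper": 1, "x": 0, "y": 0, "z": 0.1, "ax": 0, "ay": 0, "az": 0},
    {"gripper": 1, "x": 0, "y": 0, "z": 0, "ax": 0, "ay": 0, "az": 0},
  ],
)

```text
clock: 20.37
position: [603.0, 4.6, 32.1]
ee_rot: [0.998, 0.065, 0.001, -0.0]
contact_force: [-0.1, 0.5, 1.0]
gripper_width: 63.3
grasp_force: 68.0
```

```bash
python3 -c "
from h import *
tcp()"
```

```text
t 20.37 tcp bay [2.6 0.3] z 32.1 toolyaw-bay -0.02 tilt 0.08 F [-0.1  0.5  1. ] w 63.3 gf 68.0
```

Call:
send_rows(
  targets=[
    {"gripper": -1, "x": 0, "y": 0, "z": 0, "ax": 0, "ay": 0, "az": 0},
    {"gripper": -1, "x": 0, "y": 0, "z": 0, "ax": 0, "ay": 0, "az": 0},
    {"gripper": -1, "x": 0, "y": 0, "z": 0, "ax": 0, "ay": 0, "az": 0},
    {"gripper": -1, "x": 0, "y": 0, "z": 0, "ax": 0, "ay": 0, "az": 0},
    {"gripper": -1, "x": 0, "y": 0, "z": -1, "ax": 0, "ay": 0, "az": 0},
  ],
)

```text
clock: 20.78
position: [601.0, 4.2, 39.8]
ee_rot: [0.998, 0.065, -0.002, 0.0]
contact_force: [-1.0, 0.5, 0.3]
gripper_width: 85.1
grasp_force: 0.0
```

Call:
send_rows(
  targets=[
    {"gripper": -1, "x": 0, "y": 0, "z": -2.5, "ax": 0, "ay": 0, "az": 0},
    {"gripper": -1, "x": 0, "y": 0, "z": -3, "ax": 0, "ay": 0, "az": 0},
    {"gripper": -1, "x": 0, "y": 0, "z": -3, "ax": 0, "ay": 0, "az": 0},
    {"gripper": -1, "x": -2, "y": 3.1, "z": 0, "ax": 0, "ay": 0, "az": 0},
    {"gripper": -1, "x": -2, "y": 3.1, "z": 0, "ax": 0, "ay": 0, "az": 0},
  ],
)

```text
clock: 21.2
position: [573.0, -61.5, 129.7]
ee_rot: [0.998, 0.067, 0.003, -0.0]
contact_force: [0.1, -0.7, -1.5]
gripper_width: 85.5
grasp_force: 0.0
```

Call:
send_rows(
  targets=[
    {"gripper": -1, "x": -2, "y": 3.1, "z": 0, "ax": 0, "ay": 0, "az": 0},
    {"gripper": -1, "x": -2, "y": 3.1, "z": 0, "ax": 0, "ay": 0, "az": 0},
    {"gripper": -1, "x": -2, "y": 3.1, "z": 0, "ax": 0, "ay": 0, "az": 0},
    {"gripper": -1, "x": -2, "y": 3.1, "z": 0, "ax": 0, "ay": 0, "az": 0},
    {"gripper": -0.5, "x": -2, "y": 3.1, "z": 0, "ax": 0, "ay": 0, "az": 0},
  ],
)

```text
clock: 21.62
position: [491.3, -230.3, 127.5]
ee_rot: [0.998, 0.065, 0.001, 0.0]
contact_force: [0.3, 0.2, -0.5]
gripper_width: 75.9
grasp_force: 0.0
```

Call:
send_rows(
  targets=[
    {"gripper": -0.5, "x": -2, "y": 3.1, "z": 0, "ax": 0, "ay": 0, "az": 0},
    {"gripper": -0.5, "x": -2, "y": 3.1, "z": 0, "ax": 0, "ay": 0, "az": 0},
    {"gripper": -0.5, "x": -1.8, "y": 3.0, "z": 0, "ax": 0, "ay": 0, "az": 0},
    {"gripper": -0.5, "x": 0, "y": 0, "z": 0, "ax": 0, "ay": 0, "az": 7.1},
    {"gripper": -0.5, "x": 0, "y": 0, "z": 0, "ax": 0, "ay": 0, "az": 7.1},
  ],
)

```text
clock: 22.03
position: [445.4, -329.7, 127.1]
ee_rot: [0.998, -0.063, 0.0, 0.0]
contact_force: [0.5, 0.7, -0.4]
gripper_width: 64.1
grasp_force: 0.0
```

Call:
send_rows(
  targets=[
    {"gripper": -0.5, "x": 0, "y": 0, "z": 0, "ax": 0, "ay": 0, "az": 7.1},
    {"gripper": -0.5, "x": 0, "y": 0, "z": 0, "ax": 0, "ay": 0, "az": 7.1},
    {"gripper": -0.5, "x": 0, "y": 0, "z": 0, "ax": 0, "ay": 0, "az": 7.1},
    {"gripper": -0.5, "x": 0, "y": 0, "z": 0, "ax": 0, "ay": 0, "az": 7.0},
    {"gripper": -0.5, "x": 0, "y": 0, "z": 0, "ax": 0, "ay": 0, "az": 0},
  ],
)

```text
clock: 22.45
position: [446.6, -327.8, 127.2]
ee_rot: [0.953, -0.302, 0.001, 0.0]
contact_force: [0.0, 0.1, 0.2]
gripper_width: 64.3
grasp_force: 0.0
```

```bash
cat g2.py > t3.py; echo 'obj((H[...,1]<60)&(H[...,2]>150)&(P[...,2]>48)&(P[...,2]<64),"cap")
case()
p,P=cloud("top"); H=hsv(p);X,Y,Z=[np.nan_to_num(P[...,i],nan=-999) for i in range(3)]
t=(Z>95)&(Z<112)&(X>500)&(X<700)&(abs(Y)<120); print("tin top",rect(P,big(t)))
print(arm.read_state()["joints"].round(2))
cv2.imwrite("pics/c6.png",cv2.resize(p[110:300,200:500],(790,500))[:,:,::-1])' >> t3.py; python3 t3.py
```

```text
t 22.45 tcp bay [-195.9 -308.9] z 127.2 toolyaw-bay -42.65 tilt 0.06 F [0.  0.1 0.2] w 64.3 gf 0.0
tip tool z (99%) [-48.6 -45.  -42.9] y [-46.4  45.2]
cap world [ 446.9 -327.7] size [42.1 42.6] ang 40.3 z 55.8 offset tool xy mm [ 0.3 -0.3] tool yaw -34.88
case bay [1.4 1. ] yaw 0.1 size [119.  188.5] L face [-70.8  74.8] R face [-70.5 -73.2] front corners x 61.1 61.6
tin top (array([601.2,   5.5]), array([102.9,  66.2]), 7.5, 'med z', np.float64(105.1), 942)
[-0.34  0.32 -0.27  0.   -0.98  1.3 ]
```

View pics/c6.png

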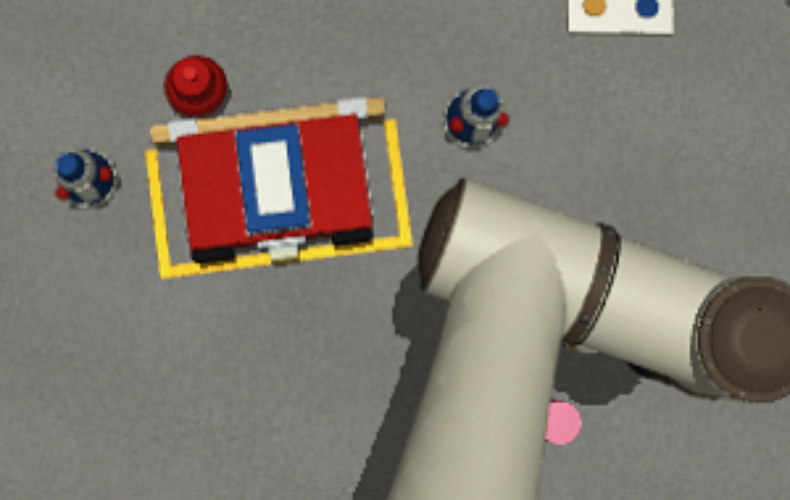

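The tin sits centred on the lid at crop (275,178), and the case is flush to the rail. The pot is directly below the gripper, so I'll descend.

Call:
send_rows(
  targets=[
    {"gripper": -0.5, "x": 0, "y": 0, "z": 3.8, "ax": 0, "ay": 0, "az": 0},
    {"gripper": -0.5, "x": 0, "y": 0, "z": 3.8, "ax": 0, "ay": 0, "az": 0},
    {"gripper": -0.5, "x": 0, "y": 0, "z": 3.8, "ax": 0, "ay": 0, "az": 0},
    {"gripper": -0.5, "x": 0, "y": 0, "z": 3.0, "ax": 0, "ay": 0, "az": 0},
    {"gripper": -0.5, "x": 0, "y": 0, "z": 1.6, "ax": 0, "ay": 0, "az": 0},
  ],
)

```text
clock: 23.02
position: [444.0, -326.6, -37.2]
ee_rot: [0.954, -0.3, -0.003, -0.0]
contact_force: [-1.1, -0.6, 0.5]
gripper_width: 64.0
grasp_force: 0.0
```

Call:
send_rows(
  targets=[
    {"gripper": -0.5, "x": 0, "y": 0, "z": 0, "ax": 0, "ay": 0, "az": 0},
    {"gripper": 1, "x": 0, "y": 0, "z": 0, "ax": 0, "ay": 0, "az": 0},
    {"gripper": 1, "x": 0, "y": 0, "z": 0, "ax": 0, "ay": 0, "az": 0},
    {"gripper": 1, "x": 0, "y": 0, "z": 0, "ax": 0, "ay": 0, "az": 0},
    {"gripper": 1, "x": 0, "y": 0, "z": 0, "ax": 0, "ay": 0, "az": 0},
  ],
)

```text
clock: 23.43
position: [447.4, -328.0, -32.2]
ee_rot: [0.954, -0.301, 0.002, 0.0]
contact_force: [0.4, -0.4, -1.3]
gripper_width: 43.5
grasp_force: 60.9
```

```bash
python3 -c "
from h import *
s=tcp();print(s['position'])"
```

```text
t 23.43 tcp bay [-195.1 -309.1] z -32.2 toolyaw-bay -42.51 tilt 0.18 F [ 0.4 -0.4 -1.3] w 43.5 gf 60.9
[ 447.44206842 -327.95959153  -32.18109626]
```

Call:
send_rows(
  targets=[
    {"gripper": 1, "x": 0, "y": 0, "z": -2.8, "ax": 0, "ay": 0, "az": 0},
    {"gripper": 1, "x": 0, "y": 0, "z": -3.5, "ax": 0, "ay": 0, "az": 0},
    {"gripper": 1, "x": 0, "y": 0, "z": -3.5, "ax": 0, "ay": 0, "az": 0},
    {"gripper": 1, "x": 0, "y": 0, "z": -3.5, "ax": 0, "ay": 0, "az": -7.1},
    {"gripper": 1, "x": 0, "y": 0, "z": -3.5, "ax": 0, "ay": 0, "az": -7.1},
  ],
)

```text
clock: 23.85
position: [446.1, -327.4, 137.1]
ee_rot: [0.984, -0.178, 0.001, 0.0]
contact_force: [0.1, 0.1, -2.1]
gripper_width: 43.0
grasp_force: 61.3
```

Call:
send_rows(
  targets=[
    {"gripper": 1, "x": 0, "y": 0, "z": 0, "ax": 0, "ay": 0, "az": -7.1},
    {"gripper": 1, "x": 0, "y": 0, "z": 0, "ax": 0, "ay": 0, "az": -7.1},
    {"gripper": 1, "x": 0, "y": 0, "z": 0, "ax": 0, "ay": 0, "az": -7.1},
    {"gripper": 1, "x": 0, "y": 0, "z": 0, "ax": 0, "ay": 0, "az": -7.0},
    {"gripper": 1, "x": 1.9, "y": -3.0, "z": 0, "ax": 0, "ay": 0, "az": 0},
  ],
)

```text
clock: 24.27
position: [459.9, -298.1, 135.2]
ee_rot: [0.998, 0.065, 0.0, 0.001]
contact_force: [1.5, -0.4, -0.1]
gripper_width: 43.4
grasp_force: 61.4
```

Call:
send_rows(
  targets=[
    {"gripper": 1, "x": 2, "y": -3.2, "z": 0, "ax": 0, "ay": 0, "az": 0},
    {"gripper": 1, "x": 2, "y": -3.2, "z": 0, "ax": 0, "ay": 0, "az": 0},
    {"gripper": 1, "x": 2, "y": -3.2, "z": 0, "ax": 0, "ay": 0, "az": 0},
    {"gripper": 1, "x": 2, "y": -3.2, "z": 0, "ax": 0, "ay": 0, "az": 0},
    {"gripper": 1, "x": 2, "y": -3.2, "z": 0, "ax": 0, "ay": 0, "az": 0},
  ],
)

```text
clock: 24.68
position: [540.0, -122.0, 135.4]
ee_rot: [0.998, 0.065, 0.001, -0.0]
contact_force: [0.5, -0.6, -1.6]
gripper_width: 43.2
grasp_force: 61.4
```

Call:
send_rows(
  targets=[
    {"gripper": 1, "x": 2, "y": -3.2, "z": 0, "ax": 0, "ay": 0, "az": 0},
    {"gripper": 1, "x": 2, "y": -3.2, "z": 0, "ax": 0, "ay": 0, "az": 0},
    {"gripper": 1, "x": 2, "y": -3.2, "z": 0, "ax": 0, "ay": 0, "az": 0},
    {"gripper": 1, "x": 1.7, "y": -2.4, "z": 0, "ax": 0, "ay": 0, "az": 0},
    {"gripper": 1, "x": 0, "y": 0, "z": 0, "ax": 0, "ay": 0, "az": 0},
  ],
)

```text
clock: 25.1
position: [603.1, 9.9, 135.1]
ee_rot: [0.998, 0.068, 0.002, -0.0]
contact_force: [0.6, -0.8, -0.2]
gripper_width: 43.2
grasp_force: 61.5
```

Call:
send_rows(
  targets=[
    {"gripper": 1, "x": 0, "y": 0, "z": 0, "ax": 0, "ay": 0, "az": 0},
    {"gripper": 1, "x": 0, "y": 0, "z": 0, "ax": 0, "ay": 0, "az": 0},
  ],
)

```text
clock: 25.27
position: [599.9, 5.1, 134.6]
ee_rot: [0.998, 0.065, -0.0, -0.0]
contact_force: [0.3, -0.5, -1.0]
gripper_width: 43.1
grasp_force: 61.5
```

```bash
cat g2.py > t4.py; echo 'obj((P[...,2]>205)&(P[...,2]<240)&(abs(Q[...,0])<30)&(abs(Q[...,1])<24)&(H[...,2]>120)&(H[...,1]<70),"cap")
obj((P[...,2]>98)&(P[...,2]<110)&(abs(Q[...,1])<80),"tin top vis")
obj(red(p)&(P[...,2]>60)&(P[...,2]<80),"lid vis")' >> t4.py; python3 t4.py
```

```text
t 25.27 tcp bay [-0.4  1.2] z 134.6 toolyaw-bay -0.01 tilt 0.01 F [ 0.3 -0.5 -1. ] w 43.1 gf 61.5
tip tool z (99%) [-44.7 -36.6 -32.6] y [-36.7  34.2]
cap world [604.3   6.3] size [35.5 42. ] ang 12.4 z 222.8 offset tool xy mm [ 4.7 -1.2] tool yaw 7.43
tin top vis world [610.2   6. ] size [84.9 64.5] ang 7.4 z 104.1 offset tool xy mm [10.5 -0.1] tool yaw 7.43
lid vis world [599.6   4.2] size [123.6 188.1] ang 7.7 z 70.0 offset tool xy mm [-0.3  0.3] tool yaw 7.43
```

Call:
send_rows(
  targets=[
    {"gripper": 1, "x": 0.1, "y": 0.1, "z": 2.5, "ax": 0, "ay": 0, "az": 0},
    {"gripper": 1, "x": 0, "y": 0, "z": 2.0, "ax": 0, "ay": 0, "az": 0},
    {"gripper": 1, "x": 0, "y": 0, "z": 1.0, "ax": 0, "ay": 0, "az": 0},
    {"gripper": 1, "x": 0, "y": 0, "z": 0.4, "ax": 0, "ay": 0, "az": 0},
    {"gripper": 1, "x": 0, "y": 0, "z": 0, "ax": 0, "ay": 0, "az": 0},
  ],
)

```text
clock: 25.73
position: [601.0, 3.4, 74.8]
ee_rot: [0.998, 0.065, -0.001, 0.0]
contact_force: [-0.4, -0.1, -1.7]
gripper_width: 43.4
grasp_force: 61.5
```

Call:
send_rows(
  targets=[
    {"gripper": 1, "x": 0, "y": 0, "z": 0.1, "ax": 0, "ay": 0, "az": 0},
    {"gripper": 1, "x": 0, "y": 0, "z": 0, "ax": 0, "ay": 0, "az": 0},
    {"gripper": 1, "x": 0, "y": 0, "z": 0, "ax": 0, "ay": 0, "az": 0},
  ],
)

```text
clock: 25.98
position: [602.3, 4.5, 75.5]
ee_rot: [0.998, 0.065, 0.001, -0.0]
contact_force: [0.7, 0.8, -0.7]
gripper_width: 43.1
grasp_force: 61.5
```

```bash
python3 -c "
from h import *
s=tcp();print(s['position'])"
```

```text
t 25.98 tcp bay [1.8 0.2] z 75.5 toolyaw-bay -0.03 tilt 0.12 F [ 0.7  0.8 -0.7] w 43.1 gf 61.5
[602.30440343   4.45253711  75.47387961]
```

Call:
send_rows(
  targets=[
    {"gripper": 1, "x": 0, "y": 0, "z": 0.25, "ax": 0, "ay": 0, "az": 0},
    {"gripper": 1, "x": 0, "y": 0, "z": 0, "ax": 0, "ay": 0, "az": 0},
  ],
)

```text
clock: 26.15
position: [601.5, 4.4, 71.9]
ee_rot: [0.998, 0.065, 0.0, -0.0]
contact_force: [-0.5, -0.8, -2.1]
gripper_width: 43.3
grasp_force: 61.5
```

Call:
send_rows(
  targets=[
    {"gripper": 1, "x": 0, "y": 0, "z": 0.1, "ax": 0, "ay": 0, "az": 0},
    {"gripper": 1, "x": 0, "y": 0, "z": 0, "ax": 0, "ay": 0, "az": 0},
  ],
)

```text
clock: 26.32
position: [601.6, 4.4, 71.6]
ee_rot: [0.998, 0.065, 0.0, 0.0]
contact_force: [-1.6, 0.5, 3.4]
gripper_width: 43.3
grasp_force: 61.9
```

Call:
send_rows(
  targets=[
    {"gripper": -0.3, "x": 0, "y": 0, "z": 0, "ax": 0, "ay": 0, "az": 0},
    {"gripper": -0.6, "x": 0, "y": 0, "z": 0, "ax": 0, "ay": 0, "az": 0},
    {"gripper": -1, "x": 0, "y": 0, "z": 0, "ax": 0, "ay": 0, "az": 0},
    {"gripper": -1, "x": 0, "y": 0, "z": 0, "ax": 0, "ay": 0, "az": 0},
    {"gripper": -1, "x": 0, "y": 0, "z": -1, "ax": 0, "ay": 0, "az": 0},
  ],
)

```text
clock: 26.73
position: [600.0, 4.1, 79.0]
ee_rot: [0.998, 0.065, -0.002, 0.0]
contact_force: [-0.4, -0.0, 0.0]
gripper_width: 85.2
grasp_force: 0.0
```

Call:
send_rows(
  targets=[
    {"gripper": -1, "x": 0, "y": 0, "z": -2.5, "ax": 0, "ay": 0, "az": 0},
    {"gripper": -1, "x": 0, "y": 0, "z": -3.5, "ax": 0, "ay": 0, "az": 0},
    {"gripper": -1, "x": 0, "y": 0, "z": -3.5, "ax": 0, "ay": 0, "az": 0},
    {"gripper": -1, "x": -3.5, "y": 0, "z": 0, "ax": 0, "ay": 0, "az": 0},
    {"gripper": -1, "x": -3.5, "y": 0, "z": 0, "ax": 0, "ay": 0, "az": 0},
  ],
)

```text
clock: 27.15
position: [534.3, -4.2, 178.8]
ee_rot: [0.998, 0.065, 0.003, -0.001]
contact_force: [-1.2, -0.5, -1.0]
gripper_width: 85.5
grasp_force: 0.0
```

Call:
send_rows(
  targets=[
    {"gripper": -1, "x": -3.5, "y": 2, "z": 0, "ax": 0, "ay": 0, "az": 0},
    {"gripper": -1, "x": -2.5, "y": 3, "z": 0, "ax": 0, "ay": 0, "az": 0},
    {"gripper": -1, "x": 0, "y": 4, "z": 0, "ax": 0, "ay": 0, "az": 0},
    {"gripper": -1, "x": 0, "y": 4, "z": 0, "ax": 0, "ay": 0, "az": 0},
    {"gripper": -1, "x": 0, "y": 4, "z": 0, "ax": 0, "ay": 0, "az": 0},
  ],
)

```text
clock: 27.57
position: [494.8, -182.6, 177.6]
ee_rot: [0.998, 0.066, 0.001, 0.0]
contact_force: [1.1, 0.8, 0.0]
gripper_width: 85.4
grasp_force: 0.0
```

```bash
python3 -c "
from h import *
tcp();p=case()
p,P=cloud('top');X,Y,Z=[np.nan_to_num(P[...,i],nan=-999) for i in range(3)]
n=(X>520)&(X<690)&(abs(Y)<110)
for nm,lo,hi in (('tin',96,112),('pot',150,172)):
  r=rect(P,big(n&(Z>lo)&(Z<hi))); print(nm,r,bay(r[0]).round(1))
q,_=cloud('scene')
out=np.hstack([cv2.resize(p[120:260,200:400],(400,280)),cv2.resize(q[100:300,240:450],(294,280))]);cv2.imwrite('pics/end.png',out[:,:,::-1])"
```

```text
t 27.57 tcp bay [-129.2 -171.2] z 177.6 toolyaw-bay 0.06 tilt 0.16 F [1.1 0.8 0. ] w 85.4 gf 0.0
case bay [ 20.4 -61.3] yaw -89.5 size [80.5 63.1] L face [93.8 11.4] R face [-54.2  10.1] front corners x 116.0 -74.0
tin (array([622. ,   8.4]), array([59.5, 65.9]), 7.1, 'med z', np.float64(105.0), 304) [21.9  1.6]
pot (array([606.8,   5. ]), array([43.2, 32. ]), 86.4, 'med z', np.float64(161.5), 197) [6.4 0.2]
```

View pics/end.png

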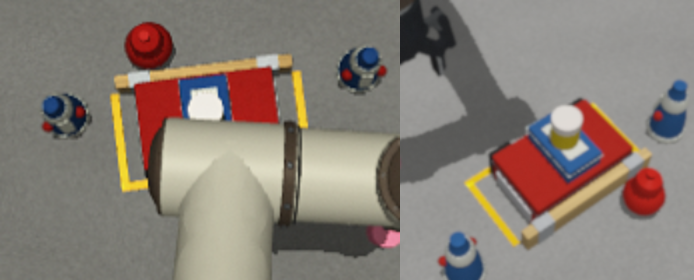

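The stack stands upright in the scene view at (565,135), but the arm hides it in the top view. I'll move aside and check the centring.

Call:
send_rows(
  targets=[
    {"gripper": -1, "x": 0, "y": 4, "z": 0, "ax": 0, "ay": 0, "az": 0},
    {"gripper": -1, "x": 0, "y": 4, "z": 0, "ax": 0, "ay": 0, "az": 0},
    {"gripper": -1, "x": 0, "y": 4, "z": 0, "ax": 0, "ay": 0, "az": 0},
    {"gripper": -1, "x": 0, "y": 4, "z": 0, "ax": 0, "ay": 0, "az": 0},
    {"gripper": -1, "x": 0, "y": 0, "z": 0, "ax": 0, "ay": 0, "az": 0},
  ],
)

```text
clock: 28.13
position: [516.3, -344.2, 175.4]
ee_rot: [0.998, 0.063, 0.0, 0.001]
contact_force: [0.7, 0.5, 0.5]
gripper_width: 85.5
grasp_force: 0.0
```

```bash
python3 -c "
from h import *
tcp()
p,P=cloud('top');X,Y,Z=[np.nan_to_num(P[...,i],nan=-999) for i in range(3)]
n=(X>520)&(X<690)&(abs(Y)<110)
for nm,m in (('tin',n&(Z>96)&(Z<112)),('pot',n&(Z>150)&(Z<172)),('lid',n&(Z>63)&(Z<77))):
  r=rect(P,m); print(nm,r,bay(r[0]).round(1))"
```

```text
t 28.13 tcp bay [-128.9 -334.3] z 175.4 toolyaw-bay -0.24 tilt 0.1 F [0.7 0.5 0.5] w 85.5 gf 0.0
tin (array([601.3,   5.1]), array([102.8,  65.7]), 7.7, 'med z', np.float64(105.0), 677) [0.9 1. ]
pot (array([601.4,   4.7]), array([40. , 42.7]), 26.9, 'med z', np.float64(161.1), 245) [1.  0.6]
lid (array([616.5,   6.9]), array([169.4, 190.7]), 7.6, 'med z', np.float64(70.9), 2119) [16.2  0.8]
```

```bash
python3 -c "
from bench import arm
print(arm.job_done())"
```

```text
the job is handed in; nothing more can be done
None
```

The job is handed in. The case stands square against the rail, with the tin and pot stacked within about 1 mm of centre on its lid and let go; early on, the fingertips pressed lightly on the lid's rear edge (up to about 17 N), because they sit about 40 mm above the reported TCP.

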